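# Tip the rusks into the bread-bin drawer and shut it

## Robot

A 6-joint arm with a two-finger parallel gripper is mounted at the origin on a cart in front of the work surface, level with it; the furniture and walls round the work are solid. World frame = base frame: x ahead of the robot, y to its left, z up, the work surface at z = 0. Lengths are in m, angles in rad, forces in N, time in s.
With the tool pointing down it reaches from about 0.3 to 0.875 m from the base axis. Payload 4.2 kg.
Tool frame: the origin (TCP) lies midway between the tips of the shut fingers; the grasp point (between the pads) lies 19 mm behind it (env.pinch_z is the distance from the TCP to the grasp point, in m); z points along the fingers, y is the direction in which the jaws open and shut (so a half turn about z gives the same grasp; the last joint's range is limited). The gripper opens to 85 mm and grips with 20 to 120 N. Pads are 22 mm wide; open, the fingers measure 114 mm over their backs; the gripper's body (76 mm by 85 mm) begins 54 mm behind the grasp point. The pads swing forward as they close: fully open they stand 13 mm farther back than shut.
Start: joints at [1.131, 0.32, 1.565, -0, 1.257, -0.02], TCP at [0.234, 0.525, 0.193] pointing down, gripper open.
Joint ranges: [-3.11, 3.11], [-0.84, 2.01], [0.21, 2.61], [-1.34, 4.49], [0.05, 2.63], [-2.56, 2.56]. Speed limits (rad/s): [2.57, 2.57, 3.14, 3.14, 3.14, 3.14].

## Interface

Orientations are given as a unit quaternion [x, y, z, w].
In Python, from workcell import status, cams, env gives the robot as it stands.
- The arm moves only by the tool arm_command, never from a script. Its argument "commands" is a list that holds one entry, the list of rows, each a list of 4 numbers: the shift along the tool's x, y, z in m, then the turn about the tool's z in degrees. A call has 1 to 10 rows; each row shifts and turns the commanded pose from where the row before left it, along the tool's axes as they then stand; what a row does not reach is not made up. A row lasts 1/10 s, in which the tool goes at most 50 mm and 8.59 degrees, less where a joint would pass 70% of its speed; a pose out of reach is approached as far as the arm can. A call with a gripper value outside its range is refused whole. "claw" is the closure, from 0 (fully open) to 1 (shut), set as the call begins (left out, the last holds). The fingers move at their own pace and stop on an object; "force" is the grip in N (left out, the last holds). Time passes only in rows, so rows that do not move let the fingers close. It gives the time, the measured TCP pose, the force and the opening at its end, in the units of the state.
- status.read_state(): the state, without advancing time (a new reading comes with each control period).
- cams.read_camera(name): name is "side" or "top" or "wrist"; returns a dict with "img" (420x560x3 uint8, red, green, blue), "depth" (420x560 float32, m along the optical axis (not along the pixel's ray), 0 where there is no reading), "mtx" (3x3 intrinsics, pixels), "extrinsics" (4x4, takes a point from camera to world coordinates). Camera axes: x right, y down, z forward; pixel columns grow to the right and rows downward; lengths in m; the calibration is good to about 2 mm. The wrist camera is an equidistant fisheye: a pixel r from the principal point sees the ray r / f radians off the axis. A picture is of the moment at which its call begins.
- env.hand_in(): hands the job in, once; it reports no verdict.
The state is a dict: "time": time; "joint_pos": joint angles; "joint_velocities": joint speeds; "joint_efforts": joint torques, N m; "tcp_pos": TCP position; "eef_rot": TCP orientation; "wrist_force": force on the tool from outside, world axes, zero at the start; "moment": the same for the moment, N m; "finger_gap": finger opening in m.
Only numpy, scipy, OpenCV 4.12 (cv2) and the standard library are available. Lean on these libraries where they do the work, as an engineer would, in place of code of your own. Each camera call takes 0.05 s, during which the arm holds its last target. There are 200 camera calls.

## Task

Pick the steel tray up by its wooden grip with the three rusks on it, carry it to the open drawer of the bread bin and tip the tray low over the drawer so that all three rusks slide off into it. Then put the empty tray back down flat on the worktop and let go, and after that push the drawer fully home until it snaps past its spring catch and seats. Do not drop the rusks from high up, and leave the jars, tub, mug and canister standing where they are.

Things in the scene. Friction and masses are not known exactly. Their poses are not given: they have to be found in the camera images.
- bread_bin: pale wooden bread bin fixed on the worktop, 270 deep (x) x 230 wide (y) x 103 high; origin under the centre of its housing, its -x axis points out of the front towards the robot side. The drawer slides out along -x
- drawer (a joint): how far the bread-bin drawer is pulled out, m: 0 = fully home, about 0.19 at the start, limit 0.21. It slides with 1 to 2 N of friction; at 0.02 from home a spring catch (roller and rib) resists with about 7 N, then it seats against its end stop
- drawer_mid (a point): point moving with the drawer, on its inner floor (16 above the worktop), midway across, in the middle of the part standing open at the start; axes as the bread bin's. Inside, the drawer runs x -100 (front panel) to +127 (the rear under the housing, whose front edge is at about x +95 at the start), y +-90; wall tops 54 above this point, walls 8 thick
- drawer_front (a point): middle of the outer face of the drawer's flat front panel (226 wide, 14 thick, from 8 to 98 above the worktop, no knob, a dark finger strip near its top), 60 above the worktop; outward is -x; moves with the drawer. A gripper's body may foul the panel if the fingertips push low on it
- tray: bare steel tray, 240 long (x) x 150 wide (y), floor 5 thick, low side walls up to 28 high along both long sides, no wall at its +x end (open lip); origin under its centre, z up. At its -x end stands an upright wooden grip: a board 14 thick (x), 150 wide (y), top 55 above the underside. Empty about 0.28 kg
- tray_grip (a point): middle of the top edge of the tray's wooden grip, at (-113, 0, 55) of the tray; pinch the board across its thickness from above
- tray_lip (a point): middle of the tray's open lip, upper edge of the floor, at (120, 0, 5) of the tray
- rusk_1_center (a point): centre of an oblong rusk (twice-baked bread), 68 x 44 x 28 (x, y, z), about 40 g, lying loose on the tray
- rusk_2_center (a point): centre of an oblong rusk (twice-baked bread), 68 x 44 x 28 (x, y, z), about 40 g, lying loose on the tray
- rusk_3_center (a point): centre of an oblong rusk (twice-baked bread), 68 x 44 x 28 (x, y, z), about 40 g, lying loose on the tray
- spice_jar: spice jar with red cap, 45 diameter, 106 high, bystander; origin under its centre
- short_jar: glass jar with dark lid, 64 diameter, 99 high, bystander; origin under its centre
- tub: small yoghurt tub with foil lid, 72 diameter, 71 high, bystander; origin under its centre
- mug: dark mug, 84 x 116 with handle, 98 high, bystander; origin under its centre
- canister: pale canister with wooden lid, 77 diameter, 110 high, bystander; origin under its centre
- rusk_1: the rusk whose centre is given above; origin in the middle of its underside
- rusk_2: the rusk whose centre is given above; origin in the middle of its underside
- rusk_3: the rusk whose centre is given above; origin in the middle of its underside

How it is judged:
By the outcome, as a careful person would: the job done as asked, in the order asked, and still so for the second after the job is handed in, with the robot touching nothing.
It also fails if it takes over 72 s, if anything falls off the work surface, if the arm or the gripper's body presses on something with over 40 N, if the wrist force passes 120 N, or if a joint passes its speed limit or range.

## Working session

There is one attempt and no reset: what is moved stays moved. The work goes in short steps, Python scripts to look and compute and a tool call to move; the robot and the scene stay as the last step left them, time stands still between calls to the robot, and variables do not carry over. Pictures are saved under pics/ and viewed, about 8 in all and at most 12, crops included, and the job is handed in when it is done.

Besides the shell and the picture viewer there is one more tool, called after "Request:" by a JSON object that holds its "api" and its "payload", one argument or row to a line. arm_command: Moves the arm, as the interface text tells. Its arguments: {"type":"object","properties":{"commands":{"type":"array"},"claw":{"type":"number"},"force":{"type":"number"}},"required":["commands"]}

```bash
ls; mkdir -p pics; python3 - <<'E'
from workcell import status,cams,env
import cv2,numpy as np
print(status.read_state(), env.pinch_z)
for n in ("top","side"):
    c=cams.read_camera(n); cv2.imwrite(f"pics/{n}0.png",c["img"][:,:,::-1]); np.savez(f"pics/{n}0.npz",**c); print(n,c["mtx"],c["extrinsics"].round(3))
E
```

```text
pics
{'time': 0.0, 'joint_pos': array([ 1.13098837e+00,  3.20322830e-01,  1.56563610e+00,  3.45822447e-05,
        1.25740284e+00, -2.00126756e-02]), 'joint_velocities': array([-0.00047478, -0.00051487,  0.00043344, -0.00013849,  0.00023812,
       -0.00079526]), 'joint_efforts': array([ 3.54331358e-03, -4.15524065e+01, -2.34161854e+01,  2.29495063e-04,
        8.15257517e-03, -8.35313216e-06]), 'tcp_pos': array([0.23412661, 0.5246015 , 0.19178122]), 'eef_rot': array([ 2.08364936e-01,  9.78050751e-01, -8.57533912e-04, -2.17593345e-04]), 'wrist_force': array([ 0.62159127, -0.24415257,  0.35185282]), 'moment': array([0.01691437, 0.00585069, 0.01825408]), 'finger_gap': 0.08526020397995074} 0.0187
top [[515.21868116   0.         278.05238315]
 [  0.         515.21868116 207.45344366]
 [  0.           0.           1.        ]] [[ 0.03  -0.98   0.198  0.283]
 [-0.999 -0.032 -0.008  0.055]
 [ 0.015 -0.198 -0.98   1.449]
 [ 0.     0.     0.     1.   ]]
side [[402.25195802   0.         272.59636401]
 [  0.         402.25195802 212.38492287]
 [  0.           0.           1.        ]] [[ 0.968 -0.169  0.186  0.338]
 [-0.251 -0.596  0.763 -0.853]
 [-0.018 -0.785 -0.619  0.775]
 [ 0.     0.     0.     1.   ]]
```

View pics/top0.png

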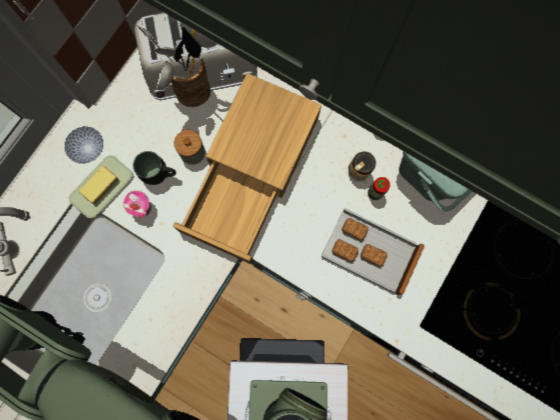

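View pics/side0.png

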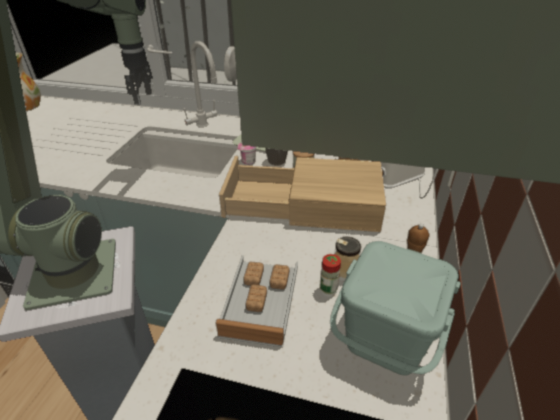

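The top view shows the tray at about (370,252), its grip at (412,270) on the right and its open lip at left. The rusks are at (355,228), (346,250) and (374,254). The drawer is open at (225,210) with its front edge from (178,226) to (250,257). Next I'll make a metric overhead map.

```bash
cat > h.py <<'E'
import numpy as np,cv2
from scipy.spatial.transform import Rotation as R
def cloud(c):
    d=c["depth"]; v,u=np.indices(d.shape); K=c["mtx"]
    P=np.stack([(u-K[0,2])/K[0,0]*d,(v-K[1,2])/K[1,1]*d,d],-1)
    return P@c["extrinsics"][:3,:3].T+c["extrinsics"][:3,3]
E
python3 - <<'E'
from h import *
ct=np.load("pics/top0.npz"); T=cloud(ct); cs=np.load("pics/side0.npz"); S=cloud(cs)
for n,(u,v) in dict(lipL=(323,257),lipR=(346,209),gripA=(422,248),gripB=(404,293),gripmid=(413,270),r1=(355,228),r2=(346,250),r3=(374,254),dfL=(178,226),dfR=(249,257),binFL=(209,160),binFR=(277,191),binBL=(252,78),binBR=(320,106),red=(380,185),short=(362,160),tub=(137,203),mug=(150,165),can=(188,145),green=(430,175),cab=(420,120),cabedge=(400,140),floor=(225,200),wt=(290,250),cooker=(450,300)).items(): print(n,T[v,u].round(3))
# ortho map, 2mm/px: x up, y left, x .2-.95,y -.6..0.6
P=np.concatenate([T.reshape(-1,3),S.reshape(-1,3)]);C=np.concatenate([ct["img"].reshape(-1,3),cs["img"].reshape(-1,3)])
k=(P[:,2]>-.05)&(P[:,2]<.3);P=P[k];C=C[k]
r=((.95-P[:,0])/.0016).astype(int);q=((.5-P[:,1])/.0016).astype(int);m=(r>=0)&(r<500)&(q>=0)&(q<700)
P,C,r,q=P[m],C[m],r[m],q[m];o=np.argsort(P[:,2]);im=np.zeros((500,700,3),np.uint8);im[r[o],q[o]]=C[o][:,::-1]
im=cv2.morphologyEx(im,cv2.MORPH_CLOSE,np.ones((3,3)))
cv2.imwrite("pics/ortho.png",im)
# grip top
def box(P,z0,z1,x0,x1,y0,y1): return P[(P[:,2]>z0)&(P[:,2]<z1)&(P[:,0]>x0)&(P[:,0]<x1)&(P[:,1]>y0)&(P[:,1]<y1)]
np.save("pics/P.npy",P)
E
```

```text
lipL [ 0.437 -0.087  0.01 ]
lipR [ 0.573 -0.149  0.028]
gripA [ 0.466 -0.353  0.054]
gripB [ 0.345 -0.317 -0.005]
gripmid [ 0.405 -0.326  0.057]
r1 [ 0.519 -0.174  0.032]
r2 [ 0.457 -0.149  0.031]
r3 [ 0.447 -0.225  0.04 ]
dfL [0.499 0.308 0.091]
dfR [0.421 0.115 0.103]
binFL [0.688 0.238 0.078]
binFR [0.614 0.047 0.049]
binBL [0.922 0.127 0.107]
binBR [ 0.848 -0.065  0.102]
red [ 0.626 -0.229  0.104]
short [ 0.696 -0.182  0.1  ]
tub [0.562 0.427 0.072]
mug [0.687 0.415 0.011]
can [0.725 0.296 0.092]
green [ 0.635 -0.339  0.188]
cab [ 0.584 -0.169  0.689]
cabedge [ 0.581 -0.16   0.601]
floor [0.591 0.194 0.013]
wt [ 0.456  0.005 -0.001]
cooker [ 0.33 -0.44  0.01]
```

View pics/ortho.png

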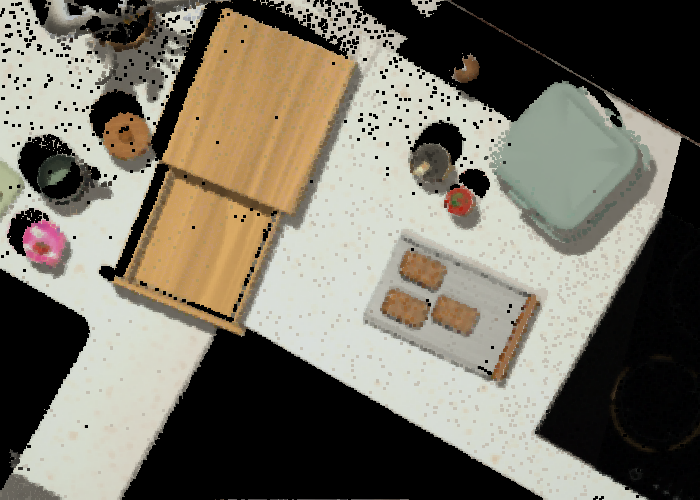

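The metric map shows everything clearly: grip mid near px (517,338), drawer front edge from (115,280) to (243,330), jars at (431,165) and (460,202). I'll refine the key edges numerically.

```bash
python3 - <<'E'
from h import *
P=np.load("pics/P.npy")
w=lambda q,r:np.array([.95-.0016*r,.5-.0016*q])
def rect(n,z0,z1,poly):
    poly=np.array([w(*p) for p in poly],np.float32)
    k=(P[:,2]>z0)&(P[:,2]<z1); Q=P[k]; m=np.array([cv2.pointPolygonTest(poly,(float(a),float(b)),False)>0 for a,b in Q[:,:2]]);Q=Q[m]
    c,s,a=cv2.minAreaRect(Q[:,:2].astype(np.float32)); print(n,len(Q),np.round(c,4),np.round(s,3),round(a,1),"z",np.median(Q[:,2]).round(3))
rect("grip",.048,.07,[(480,270),(570,270),(550,400),(470,400)])
rect("tray",.012,.07,[(400,215),(570,270),(530,400),(345,335)])
rect("dfront",.085,.115,[(90,260),(130,250),(265,310),(265,350),(200,350),(95,310)])
rect("housing",.095,.115,[(150,150),(220,-5),(375,40),(310,225)])
for n,p in dict(a=[(390,240),(450,245),(450,292),(390,285)],b=[(375,285),(430,285),(435,330),(375,330)],c=[(432,292),(490,292),(490,340),(430,340)]).items(): rect("rusk"+n,.024,.05,p)
E
```

```text
grip 712 [ 0.4089 -0.3257] [0.019 0.15 ] 65.1 z 0.053
tray 4836 [ 0.457  -0.2241] [0.244 0.154] 65.1 z 0.03
dfront 700 [0.4602 0.2144] [0.227 0.016] 67.7 z 0.096
housing 11410 [0.7724 0.0852] [0.236 0.271] 67.7 z 0.102
ruska 759 [ 0.5248 -0.1808] [0.072 0.063] 64.7 z 0.031
ruskb 721 [ 0.456  -0.1451] [0.067 0.093] 6.8 z 0.031
ruskc 749 [ 0.4461 -0.2284] [0.069 0.044] 66.5 z 0.031
```

Request:
{"api": "arm_command", "payload": {
  "commands": [
    [[-0.025,-0.035,0,0],[-0.025,-0.035,0,0],[-0.025,-0.035,0,0],[-0.025,-0.035,0,0],[-0.025,-0.035,0,0],[-0.025,-0.035,0,0],[-0.025,-0.035,0,0],[-0.025,-0.035,0,0],[-0.025,-0.035,0,0],[-0.025,-0.035,0,0]]
  ],
  "claw": 0
}}

```text
time: 1.1
tcp_pos: [0.3197, 0.1019, 0.1925]
eef_rot: [0.208, 0.978, 0.0, 0.0]
wrist_force: [0.5, 0.3, 0.1]
finger_gap: 0.0859
```

Request:
{"api": "arm_command", "payload": {
  "commands": [
    [[-0.025,-0.035,0,0],[-0.025,-0.035,0,0],[-0.025,-0.035,0,0],[-0.025,-0.035,0,0],[-0.025,-0.035,0,0],[-0.025,-0.035,0,0],[-0.025,-0.035,0,0],[-0.025,-0.035,0,0],[-0.025,-0.035,0,0],[0,0,0,0]]
  ]
}}

```text
time: 2.1
tcp_pos: [0.3979, -0.2802, 0.1919]
eef_rot: [0.21, 0.978, -0.001, 0.0]
wrist_force: [-0.6, 1.2, -1.5]
finger_gap: 0.0855
```

Request:
{"api": "arm_command", "payload": {
  "commands": [
    [[-0.0145,-0.0186,0,0.9],[-0.0145,-0.0186,0,0],[0,0,0.03,0],[0,0,0.03,0],[0,0,0,0],[0,0,0,0]]
  ]
}}

```text
time: 2.7
tcp_pos: [0.408, -0.3211, 0.1328]
eef_rot: [0.216, 0.976, 0.0, -0.0]
wrist_force: [1.0, -0.3, 0.1]
finger_gap: 0.0853
```

```bash
python3 - <<'E'
from h import *
from workcell import cams,status
s=cams.read_camera("side"); w=cams.read_camera("wrist")
cv2.imwrite("pics/a.png",np.hstack([cv2.resize(s["img"][200:380,150:350],(400,360)),cv2.resize(w["img"],(400,300),interpolation=cv2.INTER_AREA)[0:300].copy() if 0 else cv2.copyMakeBorder(cv2.resize(w["img"],(400,300)),0,60,0,0,cv2.BORDER_CONSTANT)])[:,:,::-1])
print(status.read_state()["tcp_pos"], w["mtx"], w["extrinsics"].round(3))
E
```

```text
[ 0.40896126 -0.32198079  0.13416258] [[325.1922621    0.         276.35564918]
 [  0.         325.1922621  207.39918367]
 [  0.           0.           1.        ]] [[ 0.422  0.868  0.263  0.342]
 [ 0.907 -0.404 -0.122 -0.29 ]
 [-0.     0.29  -0.957  0.315]
 [ 0.     0.     0.     1.   ]]
```

View pics/a.png

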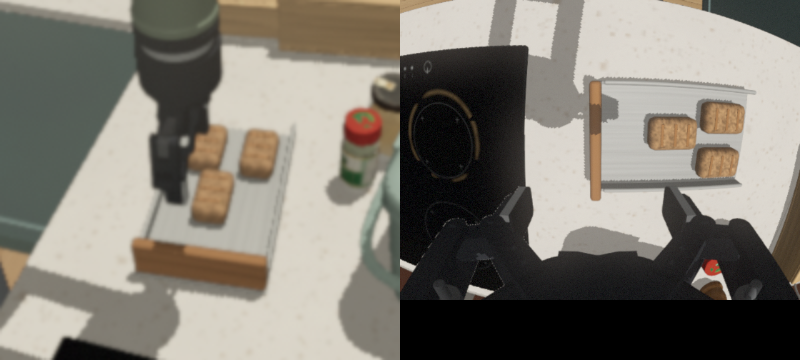

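Request:
{"api": "arm_command", "payload": {
  "commands": [
    [[-0.0015,-0.0035,0.027,0],[0,0,0.03,0],[0,0,0.03,0],[0,0,0.02,0],[0,0,0,0],[0,0,0,0]]
  ]
}}

```text
time: 3.4
tcp_pos: [0.409, -0.3261, 0.027]
eef_rot: [0.216, 0.976, -0.001, 0.001]
wrist_force: [0.1, -0.4, -0.1]
finger_gap: 0.0852
```

Request:
{"api": "arm_command", "payload": {
  "commands": [
    [[0,0,0,0],[0,0,0,0],[0,0,0,0],[0,0,0,0],[0,0,0,0],[0,0,0,0],[0,0,0,0],[0,0,0,0]]
  ],
  "claw": 1,
  "force": 110
}}

```text
time: 4.2
tcp_pos: [0.4079, -0.3254, 0.0255]
eef_rot: [0.216, 0.976, 0.0, -0.0]
wrist_force: [-1.0, -0.2, -0.7]
finger_gap: 0.0002
```

```bash
cat >> h.py <<'E'
def look(name,sx=(150,350),sy=(200,380)):
    from workcell import cams,status
    s=cams.read_camera("side"); w=cams.read_camera("wrist")
    a=cv2.resize(s["img"][sy[0]:sy[1],sx[0]:sx[1]],(400,int(400*(sy[1]-sy[0])/(sx[1]-sx[0])))); b=cv2.resize(w["img"],(400,300))
    h=max(a.shape[0],300); f=lambda i:cv2.copyMakeBorder(i,0,h-i.shape[0],0,0,cv2.BORDER_CONSTANT)
    cv2.imwrite(name,np.hstack([f(a),f(b)])[:,:,::-1]); st=status.read_state(); print(st["time"],st["tcp_pos"],st["finger_gap"],st["wrist_force"]); return s,w
E
python3 -c "
from h import *
look('pics/b.png')"
```

```text
4.3 [ 0.40790878 -0.32541188  0.02551465] -0.00018574287067193727 [-0.26407469 -0.72464547  0.0645448 ]
```

View pics/b.png

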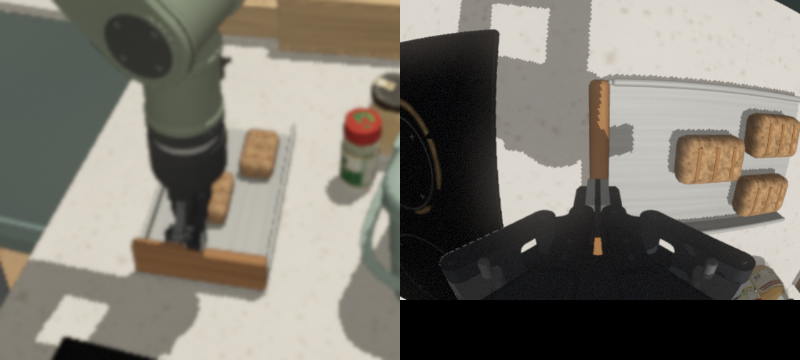

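```bash
python3 - <<'E'
from h import *
from workcell import cams,status
s=cams.read_camera("side");t=cams.read_camera("top")
S=cloud(s);T=cloud(t)
p=np.array([.408,-.3254,.0255])
for c in (s,t):
    E=np.linalg.inv(c["extrinsics"]);q=E[:3,:3]@p+E[:3,3];print((c["mtx"]@q/q[2])[:2].round(1),q[2].round(3))
# side pixels col scan down through gripper col ~242 rows 290..340
for r in range(296,346,3): print(r,S[r,242].round(3),s["img"][r,242])
np.save("pics/s1.npy",s["img"])
cv2.imwrite("pics/c.png",np.hstack([cv2.resize(s["img"][285:355,205:295],(400,311),interpolation=cv2.INTER_CUBIC),cv2.resize(t["img"][225:305,350:440],(350,311),interpolation=cv2.INTER_CUBIC)])[:,:,::-1])
E
```

```text
[248.9 332.5] 0.88
[409.5 269.8] 1.423
296 [ 0.396 -0.363  0.194] [37 36 35]
299 [ 0.396 -0.361  0.183] [37 37 36]
302 [ 0.395 -0.363  0.177] [54 54 53]
305 [ 0.394 -0.366  0.173] [53 53 52]
308 [ 0.394 -0.367  0.164] [53 54 52]
311 [ 0.393 -0.368  0.157] [51 51 49]
314 [ 0.392 -0.369  0.15 ] [52 53 51]
317 [ 0.39  -0.381  0.156] [60 60 60]
320 [ 0.389 -0.386  0.154] [46 46 45]
323 [ 0.395 -0.329  0.068] [89 72 58]
326 [ 0.394 -0.325  0.053] [105  75  48]
329 [ 0.394 -0.326  0.043] [107  76  49]
332 [ 0.393 -0.324  0.031] [104  73  47]
335 [ 0.392 -0.327  0.024] [108  76  49]
338 [ 0.392 -0.323  0.008] [106  79  56]
341 [ 0.391 -0.322 -0.005] [119 116 108]
344 [ 0.389 -0.333 -0.   ] [129 125 114]
```

View pics/c.png

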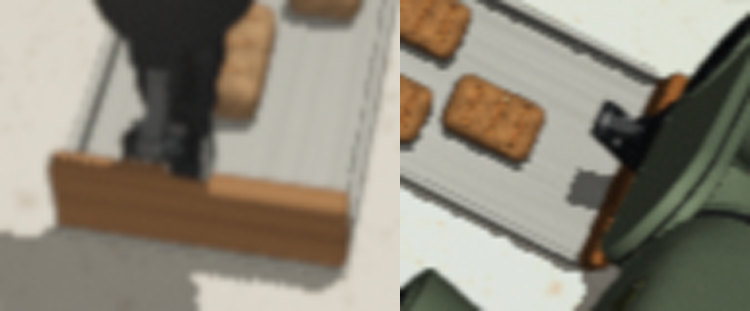

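```bash
python3 - <<'E'
from h import *
from workcell import cams,status
s=cams.read_camera("side");t=cams.read_camera("top");w=cams.read_camera("wrist")
u=np.array([.421,.907]);v=np.array([.907,-.421]);g=np.array([.409,-.326])
def loc(P): d=P[...,:2]-g; return np.stack([d@u,d@v,P[...,2]],-1)
K=w["mtx"];d=w["depth"];V,U=np.indices(d.shape);x=U-K[0,2];y=V-K[1,2];r=np.hypot(x,y)+1e-9;th=r/K[0,0]
X=d*np.tan(th)*x/r;Y=d*np.tan(th)*y/r
W=np.stack([X,Y,d],-1)@w["extrinsics"][:3,:3].T+w["extrinsics"][:3,3]
for n,c,P in(("side",s,cloud(s)),("top",t,cloud(t)),("wrist",w,W)):
    L=loc(P);dark=(c["img"].max(-1)<75)&(c["depth"]>0)&(np.abs(L[...,0])<.09)&(np.abs(L[...,1])<.05)&(L[...,2]>.015)&(L[...,2]<.13)
    Q=L[dark];print(n,len(Q))
    for z in np.arange(.015,.13,.01):
        k=Q[(Q[:,2]>=z)&(Q[:,2]<z+.01)]
        if len(k): print(round(z,3),len(k),"u",k[:,0].min().round(3),k[:,0].max().round(3),"v",k[:,1].min().round(3),k[:,1].max().round(3))
    b=(c["img"][...,0]>c["img"][...,2]*1.7)&(np.abs(L[...,0])<.03)&(np.abs(L[...,1])<.09)&(L[...,2]>.045)&(L[...,2]<.08)
    Q=L[b];
    if len(Q): print("board",len(Q),np.percentile(Q,[2,50,98],axis=0).round(3).tolist())
E
```

```text
side 97
0.065 5 u -0.014 -0.007 v -0.004 0.006
0.075 19 u -0.016 -0.012 v -0.008 0.005
0.085 1 u -0.007 -0.007 v 0.009 0.009
0.095 4 u -0.012 0.006 v 0.007 0.012
0.105 26 u -0.031 0.005 v -0.006 0.012
0.115 24 u -0.042 -0.011 v -0.004 0.012
0.125 18 u -0.042 -0.016 v -0.004 0.015
board 397 [[-0.008, -0.067, 0.045], [-0.004, 0.004, 0.052], [0.004, 0.071, 0.056]]
top 115
0.015 22 u 0.008 0.089 v -0.049 0.048
0.025 15 u 0.007 0.01 v -0.05 0.049
0.035 19 u 0.007 0.009 v -0.05 0.045
0.045 21 u 0.005 0.009 v -0.047 0.044
0.055 8 u 0.005 0.008 v -0.035 -0.008
0.065 2 u 0.007 0.009 v -0.009 -0.008
0.075 1 u 0.014 0.014 v -0.008 -0.008
0.085 2 u 0.011 0.014 v -0.008 -0.007
0.095 1 u 0.014 0.014 v -0.007 -0.007
0.105 2 u 0.014 0.022 v -0.012 -0.007
0.115 17 u 0.017 0.033 v -0.014 -0.002
0.125 5 u 0.026 0.038 v -0.013 -0.004
board 88 [[-0.001, -0.074, 0.045], [0.007, -0.013, 0.053], [0.009, 0.071, 0.06]]
wrist 10666
0.015 1 u 0.074 0.074 v -0.027 -0.027
0.065 109 u -0.011 0.014 v -0.013 -0.008
0.075 378 u -0.012 0.014 v -0.013 -0.007
0.085 436 u -0.012 0.014 v -0.013 -0.007
0.095 544 u -0.012 0.017 v -0.014 0.009
0.105 2066 u -0.032 0.034 v -0.016 0.01
0.115 5345 u -0.04 0.042 v -0.016 0.009
0.125 1787 u -0.044 0.046 v -0.018 0.008
board 3684 [[-0.004, -0.073, 0.053], [0.002, -0.041, 0.055], [0.008, 0.062, 0.056]]
```

```bash
python3 - <<'E'
from h import *
from workcell import cams,status
s=cams.read_camera("side");w=cams.read_camera("wrist")
S=cloud(s)
for c in (246,250):
  for r in range(310,334,2): print(c,r,S[r,c].round(3),s["img"][r,c])
cv2.imwrite("pics/d.png",cv2.resize(w["img"][230:400,200:360],(640,680))[:600,:,::-1])
print(status.read_state())
E
```

```text
246 310 [ 0.405 -0.334  0.114] [28 29 29]
246 312 [ 0.404 -0.343  0.119] [34 34 33]
246 314 [ 0.4   -0.371  0.149] [51 51 49]
246 316 [ 0.399 -0.372  0.145] [33 32 32]
246 318 [ 0.399 -0.372  0.139] [34 34 34]
246 320 [ 0.398 -0.376  0.138] [28 29 28]
246 322 [ 0.402 -0.338  0.082] [30 30 30]
246 324 [ 0.402 -0.339  0.075] [52 42 34]
246 326 [ 0.403 -0.326  0.051] [100  71  46]
246 328 [ 0.402 -0.329  0.049] [104  74  47]
246 330 [ 0.402 -0.328  0.041] [108  76  49]
246 332 [ 0.401 -0.328  0.033] [104  74  47]
250 310 [ 0.412 -0.345  0.126] [32 32 32]
250 312 [ 0.411 -0.345  0.12 ] [31 31 30]
250 314 [ 0.411 -0.344  0.113] [33 33 33]
250 316 [ 0.412 -0.335  0.093] [59 59 56]
250 318 [ 0.409 -0.355  0.114] [69 69 65]
250 320 [ 0.411 -0.335  0.081] [79 79 74]
250 322 [ 0.411 -0.337  0.076] [73 74 70]
250 324 [ 0.411 -0.333  0.065] [83 79 73]
250 326 [ 0.411 -0.329  0.052] [100  73  50]
250 328 [ 0.41  -0.332  0.05 ] [107  76  48]
250 330 [ 0.41  -0.335  0.047] [106  75  49]
250 332 [ 0.409 -0.334  0.038] [106  76  49]
{'time': 4.65, 'joint_pos': array([-6.95512226e-01,  4.04463498e-01,  1.91331154e+00,  1.38884748e-04,
        8.23906259e-01, -1.83084952e+00]), 'joint_velocities': array([ 0.0011518 ,  0.0007005 ,  0.00141835, -0.00084883, -0.00055048,
       -0.00027308]), 'joint_efforts': array([ 6.33675591e-04, -4.00681114e+01, -1.74079067e+01,  1.94860067e-04,
        4.55377804e-04, -9.14139804e-06]), 'tcp_pos': array([ 0.40792004, -0.32544196,  0.02553922]), 'eef_rot': array([ 2.16059365e-01,  9.76380226e-01,  6.56275681e-05, -1.59267280e-05]), 'wrist_force': array([-0.18691499,  0.08505213,  0.25003743]), 'moment': array([ 0.03067905, -0.0098023 ,  0.00143072]), 'finger_gap': 0.00013857765451724717}
```

View pics/d.png

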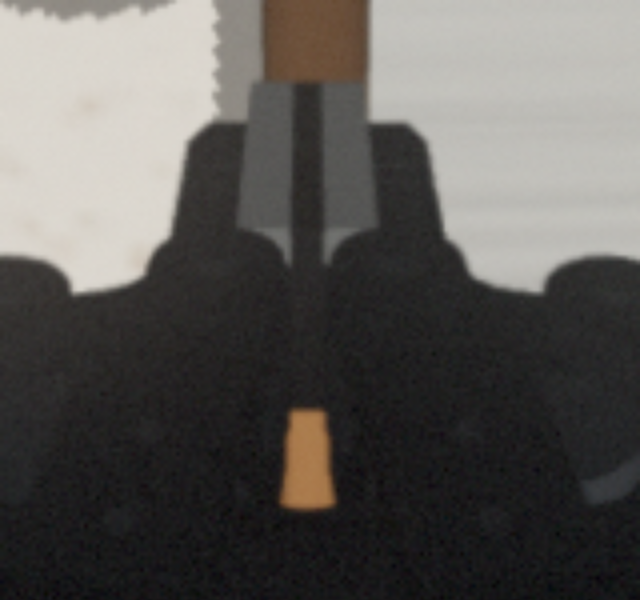

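The shut pads sit just above the board: their tips are at z≈0.06 although the TCP reads 0.0255. So the real tips are about 35 mm above the reported TCP. I'll open, go lower by that amount and re-grip.

Request:
{"api": "arm_command", "payload": {
  "commands": [
    [[0,0,0,0],[0,0,0,0],[0,0,0,0],[0,0,0,0],[0,0,0,0],[0,0,0,0],[0,0,0.01,0],[0,0,0.01,0],[0,0,0,0]]
  ],
  "claw": 0.3
}}

```text
time: 5.55
tcp_pos: [0.4067, -0.3244, 0.0037]
eef_rot: [0.216, 0.976, 0.001, -0.002]
wrist_force: [-0.4, -0.3, -0.2]
finger_gap: 0.0599
```

```bash
python3 -c "
from h import *
look('pics/e.png',(205,305),(280,350))"
```

```text
5.65 [ 0.40756057 -0.32514505  0.00489693] 0.05981775486619703 [0.44582294 0.73835175 0.26945175]
```

View pics/e.png

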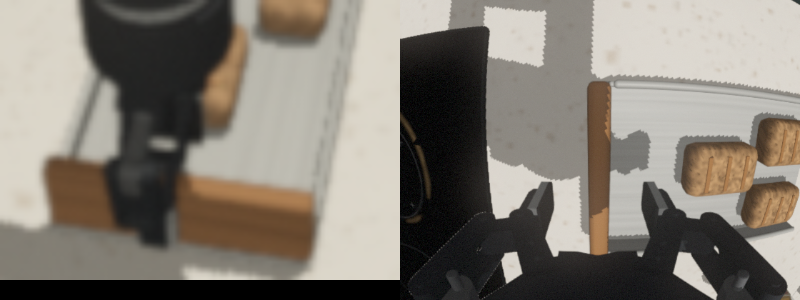

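```bash
python3 - <<'E'
from h import *
from workcell import cams
s=cams.read_camera("side");S=cloud(s)
for c in (241,243,245):
  for r in range(330,346,2): print(c,r,S[r,c].round(3),s["img"][r,c].max())
E
```

```text
241 330 [ 0.385 -0.387  0.126] 30
241 332 [ 0.385 -0.387  0.12 ] 31
241 334 [ 0.385 -0.38   0.104] 34
241 336 [ 0.384 -0.381  0.099] 34
241 338 [ 0.386 -0.364  0.068] 33
241 340 [ 0.385 -0.363  0.059] 57
241 342 [ 0.388 -0.325 -0.003] 123
241 344 [ 0.388 -0.33  -0.003] 130
243 330 [ 0.389 -0.39   0.129] 30
243 332 [ 0.388 -0.388  0.121] 30
243 334 [ 0.388 -0.387  0.112] 32
243 336 [ 0.388 -0.385  0.104] 33
243 338 [ 0.39  -0.366  0.069] 30
243 340 [ 0.389 -0.364  0.06 ] 41
243 342 [ 0.393 -0.328 -0.001] 120
243 344 [ 0.392 -0.333  0.   ] 129
245 330 [ 0.393 -0.385  0.121] 28
245 332 [ 0.392 -0.387  0.117] 29
245 334 [ 0.392 -0.386  0.11 ] 33
245 336 [ 0.392 -0.387  0.104] 31
245 338 [ 0.391 -0.387  0.098] 31
245 340 [ 0.393 -0.368  0.064] 38
245 342 [ 0.397 -0.329 -0.001] 111
245 344 [ 0.396 -0.334 -0.   ] 130
```

Request:
{"api": "arm_command", "payload": {
  "commands": [
    [[0,0,0.008,0],[0,0,0.008,0],[0,0,0,0],[0,0,0,0]]
  ]
}}

```text
time: 6.1
tcp_pos: [0.4077, -0.3253, -0.0108]
eef_rot: [0.216, 0.976, 0.0, -0.0]
wrist_force: [0.2, -0.7, -0.1]
finger_gap: 0.0597
```

Request:
{"api": "arm_command", "payload": {
  "commands": [
    [[0,0,0,0],[0,0,0,0],[0,0,0,0],[0,0,0,0],[0,0,0,0],[0,0,0,0]]
  ],
  "claw": 1,
  "force": 110
}}

```text
time: 6.7
tcp_pos: [0.4082, -0.3254, -0.0099]
eef_rot: [0.216, 0.976, 0.0, 0.0]
wrist_force: [0.0, 1.8, 5.2]
finger_gap: 0.0121
```

Request:
{"api": "arm_command", "payload": {
  "commands": [
    [[0,0,-0.01,0],[0,0,-0.01,0],[0,0,-0.01,0],[0,0,0,0],[0,0,0,0]]
  ]
}}

```text
time: 7.2
tcp_pos: [0.408, -0.3256, 0.0199]
eef_rot: [0.216, 0.976, -0.0, 0.0]
wrist_force: [0.1, -0.0, -4.4]
finger_gap: 0.0121
```

```bash
cat >> h.py <<'E'
def tray(yaw,show=True):
    """plane of tray floor + rusks relative to gripper; yaw deg of tray x axis"""
    from workcell import cams,status
    st=status.read_state(); t=cams.read_camera("top"); s=cams.read_camera("side"); g=st["tcp_pos"]
    a=np.radians(yaw);u=np.array([np.cos(a),np.sin(a)]);v=np.array([np.sin(a),-np.cos(a)])
    print("t",st["time"],"tcp",g.round(4),"gap",round(st["finger_gap"],4),"F",st["wrist_force"].round(1))
    for n,c in(("top",t),("side",s)):
        P=cloud(c);d=P[...,:2]-g[:2];L=np.stack([d@u,d@v,P[...,2]],-1);im=c["img"].astype(int)
        reg=(L[...,0]>.02)&(L[...,0]<.25)&(np.abs(L[...,1])<.068)&(L[...,2]>.003+(0 if show else 0))&(L[...,2]<g[2]+.12)&(c["depth"]>0)
        sat=im.max(-1)-im.min(-1); steel=reg&(sat<25)&(im.max(-1)>90)&(im.max(-1)<215)
        rk=reg&(im[...,0]-im[...,2]>45)
        for m,k in(("steel",steel),("rusk",rk)):
            Q=L[k]
            if len(Q)<60: print(n,m,len(Q)); continue
            A=np.c_[Q[:,0],Q[:,1],np.ones(len(Q))]; wgt=np.ones(len(Q))
            for _ in range(8):
                x=np.linalg.lstsq(A*wgt[:,None],Q[:,2]*wgt,rcond=None)[0]; e=Q[:,2]-A@x; wgt=1/(1+(e/.004)**2)
            print(n,m,len(Q),"tilt_u",np.degrees(np.arctan(x[0])).round(1),"tilt_v",np.degrees(np.arctan(x[1])).round(1),"z@0",x[2].round(3),"z@.233",(x[2]+.233*x[0]).round(3),"urange",np.percentile(Q[:,0],[1,99]).round(3))
    return t,s
E
python3 -c "
from h import *
tray(65.1)"
```

```text
t 7.2 tcp [ 0.408  -0.3256  0.0199] gap 0.0121 F [ 0.1 -0.  -4.4]
top steel 2271 tilt_u -0.3 tilt_v 0.1 z@0 0.035 z@.233 0.034 urange [0.022 0.233]
top rusk 1064 tilt_u -0.5 tilt_v 0.4 z@0 0.063 z@.233 0.061 urange [0.076 0.214]
side steel 1342 tilt_u -0.5 tilt_v -0.1 z@0 0.033 z@.233 0.031 urange [0.043 0.228]
side rusk 447 tilt_u 1.9 tilt_v -2.7 z@0 0.054 z@.233 0.062 urange [0.069 0.207]
```

Request:
{"api": "arm_command", "payload": {
  "commands": [
    [[0,0,-0.01,0],[0,0,-0.02,0],[0,0,-0.025,0],[0,0,-0.025,0],[0.002,0.01,-0.02,0],[0.0045,0.02,-0.01,0],[0.0065,0.03,0,-0.3],[0.0065,0.03,0,-0.4],[0.0065,0.03,0,-0.4],[0.0065,0.03,0,-0.4]]
  ]
}}

```text
time: 8.3
tcp_pos: [0.4404, -0.1743, 0.13]
eef_rot: [0.203, 0.979, 0.0, -0.0]
wrist_force: [-0.2, 0.4, -3.9]
finger_gap: 0.0119
```

Request:
{"api": "arm_command", "payload": {
  "commands": [
    [[0.0065,0.03,0,-0.4],[0.0065,0.03,0,-0.4],[0.0065,0.03,0,-0.3],[0.0065,0.03,0,0],[0.0045,0.02,0,0],[0.002,0.01,0,0],[0.001,0.0055,0,0],[0,0,0,0],[0,0,0,0]]
  ]
}}

```text
time: 9.2
tcp_pos: [0.4697, -0.0199, 0.1296]
eef_rot: [0.194, 0.981, -0.0, -0.0]
wrist_force: [-0.6, 0.9, -3.7]
finger_gap: 0.0118
```

```bash
python3 -c "
from h import *
tray(67.7)"
```

```text
t 9.2 tcp [ 0.4697 -0.0199  0.1296] gap 0.0118 F [-0.6  0.9 -3.7]
top steel 1981 tilt_u -0.4 tilt_v -0.1 z@0 0.145 z@.233 0.144 urange [0.044 0.231]
top rusk 1295 tilt_u -0.8 tilt_v 0.4 z@0 0.174 z@.233 0.17 urange [0.073 0.233]
side steel 484 tilt_u -0.4 tilt_v -0.0 z@0 0.142 z@.233 0.141 urange [0.076 0.228]
side rusk 354 tilt_u 1.9 tilt_v -4.5 z@0 0.165 z@.233 0.173 urange [0.069 0.247]
```

Request:
{"api": "arm_command", "payload": {
  "commands": [
    [[-0.0035,0.001,0.01,0],[-0.0035,0.001,0.01,0],[0,0,0.005,0],[0,0,0,0]]
  ]
}}

```text
time: 9.7
tcp_pos: [0.4761, -0.02, 0.1031]
eef_rot: [0.194, 0.981, -0.0, -0.002]
wrist_force: [-1.1, -0.7, -4.9]
finger_gap: 0.0118
```

Request:
{"api": "arm_command", "payload": {
  "commands": [
    [[0,0,0,0],[0,0,0,0],[0,0,0,0]]
  ],
  "claw": 0.84
}}

```text
time: 10.0
tcp_pos: [0.4774, -0.0199, 0.1049]
eef_rot: [0.194, 0.981, 0.0, 0.0]
wrist_force: [0.3, 0.4, -3.4]
finger_gap: 0.0138
```

```bash
python3 -c "
from h import *
tray(67.7)"
```

```text
t 10.0 tcp [ 0.4774 -0.0199  0.1049] gap 0.0138 F [ 0.3  0.4 -3.4]
top steel 1899 tilt_u -0.5 tilt_v -0.0 z@0 0.121 z@.233 0.119 urange [0.043 0.23 ]
top rusk 1203 tilt_u -0.5 tilt_v 0.2 z@0 0.148 z@.233 0.146 urange [0.073 0.224]
side steel 514 tilt_u -0.3 tilt_v 0.0 z@0 0.118 z@.233 0.117 urange [0.072 0.226]
side rusk 286 tilt_u 1.2 tilt_v -4.2 z@0 0.143 z@.233 0.148 urange [0.069 0.242]
```

Request:
{"api": "arm_command", "payload": {
  "commands": [
    [[0,0,0,0],[0,0,0,0],[0,0,0,0]]
  ],
  "claw": 0.82
}}

```text
time: 10.4
tcp_pos: [0.4777, -0.0199, 0.1051]
eef_rot: [0.194, 0.981, 0.0, 0.001]
wrist_force: [0.7, -0.4, -0.1]
finger_gap: 0.015
```

```bash
python3 -c "
from h import *
tray(67.7)"
```

```text
t 10.4 tcp [ 0.4777 -0.0199  0.1051] gap 0.015 F [ 0.7 -0.4 -0.1]
top steel 1496 tilt_u 35.9 tilt_v -0.2 z@0 -0.004 z@.233 0.165 urange [0.038 0.206]
top rusk 1404 tilt_u -40.0 tilt_v 1.7 z@0 0.222 z@.233 0.027 urange [0.061 0.249]
side steel 1834 tilt_u 35.0 tilt_v 0.2 z@0 -0.005 z@.233 0.158 urange [0.032 0.204]
side rusk 489 tilt_u 37.6 tilt_v 4.8 z@0 0.025 z@.233 0.204 urange [0.046 0.224]
```

```bash
python3 -c "
from h import *
look('pics/f.png',(200,400),(130,310))"
```

```text
10.6 [ 0.47729076 -0.01994734  0.10477202] 0.01529866427292914 [-0.58203646  0.04660222  0.44601691]
```

View pics/f.png

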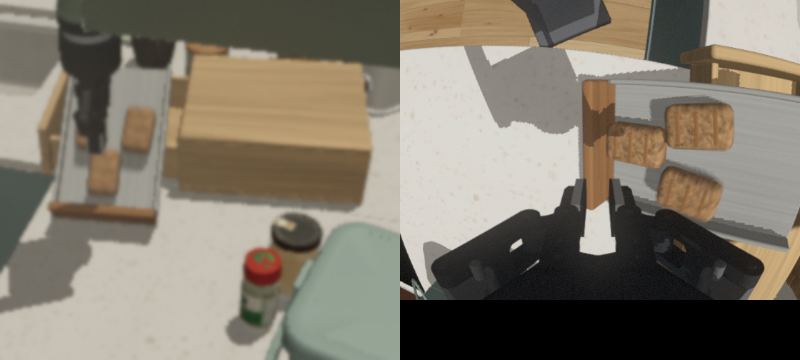

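The tray slid out when the jaws opened. Its grip end is now on the worktop and the tray leans about 35° lip-up on the drawer's side wall, with all three rusks still on it against the board. This can be recovered. I'll pinch the board lightly and raise it, so the tray pivots on the drawer wall through level to lip-down. First I'll measure the board.

```bash
cat >> h.py <<'E'
def wcloud(w):
    K=w["mtx"];d=w["depth"];V,U=np.indices(d.shape);x=U-K[0,2];y=V-K[1,2];r=np.hypot(x,y)+1e-9;th=r/K[0,0]
    t=np.tan(np.minimum(th,1.4))
    return np.stack([d*t*x/r,d*t*y/r,d],-1)@w["extrinsics"][:3,:3].T+w["extrinsics"][:3,3]
E
python3 - <<'E'
from h import *
from workcell import cams
a=np.radians(67.7);u=np.array([np.cos(a),np.sin(a)]);v=np.array([np.sin(a),-np.cos(a)]);g=np.array([.4775,-.0199])
w=cams.read_camera("wrist");s=cams.read_camera("side")
for n,c,P in(("wrist",w,wcloud(w)),("side",s,cloud(s))):
    d=P[...,:2]-g;L=np.stack([d@u,d@v,P[...,2]],-1);im=c["img"].astype(int)
    k=(im[...,0]>1.35*im[...,2])&(np.abs(L[...,0]+.01)<.05)&(np.abs(L[...,1])<.1)&(L[...,2]<.09)&(L[...,2]>0.004)
    Q=L[k];print(n,len(Q))
    for z in np.arange(.0,.09,.01):
        q=Q[(Q[:,2]>=z)&(Q[:,2]<z+.01)]
        if len(q)>3:print(round(z,2),len(q),"u",np.percentile(q[:,0],[5,50,95]).round(3),"v",np.percentile(q[:,1],[1,99]).round(3))
    if n=="wrist":
        q=Q[(Q[:,0]<-.005)]; 
        for vv in(-.06,-.04,-.02,0,.02,.04,.06):
            k=q[np.abs(q[:,1]-vv)<.008]
            if len(k)>5: print("v",vv,"top z",np.percentile(k[:,2],97).round(3),"u",np.percentile(k[:,0],[3,97]).round(3))
E
```

```text
wrist 8967
0.01 276 u [0.017 0.018 0.02 ] v [-0.069  0.047]
0.02 860 u [0.01  0.013 0.016] v [-0.073  0.07 ]
0.03 1778 u [0.003 0.007 0.016] v [-0.073  0.07 ]
0.04 3574 u [-0.015 -0.     0.027] v [-0.073  0.069]
0.05 2477 u [-0.011 -0.006  0.038] v [-0.071  0.069]
v -0.06 top z 0.052 u [-0.015 -0.005]
v -0.04 top z 0.052 u [-0.016 -0.005]
v -0.02 top z 0.053 u [-0.015 -0.005]
v 0 top z 0.052 u [-0.016 -0.006]
v 0.02 top z 0.052 u [-0.015 -0.006]
v 0.04 top z 0.052 u [-0.014 -0.005]
v 0.06 top z 0.052 u [-0.012 -0.005]
side 605
0.0 5 u [0.004 0.005 0.007] v [-0.046  0.067]
0.01 48 u [-0.003 -0.001  0.003] v [-0.064  0.068]
0.02 52 u [-0.01  -0.007 -0.003] v [-0.068  0.075]
0.03 99 u [-0.017 -0.011  0.018] v [-0.064  0.075]
0.04 319 u [-0.019 -0.013  0.028] v [-0.07   0.072]
0.05 79 u [-0.015  0.032  0.039] v [-0.063  0.07 ]
```

Request:
{"api": "arm_command", "payload": {
  "commands": [
    [[0,-0.0035,0.015,0],[0,-0.0035,0.02,0],[0,0,0.015,0],[0,0,0,0]]
  ],
  "claw": 0.5
}}

```text
time: 11.1
tcp_pos: [0.4728, -0.0263, 0.0529]
eef_rot: [0.194, 0.981, -0.0, -0.002]
wrist_force: [0.5, -0.1, -0.2]
finger_gap: 0.0427
```

```bash
python3 - <<'E'
from h import *
from workcell import cams,status
st=status.read_state();print(st["tcp_pos"],st["finger_gap"])
a=np.radians(67.7);u=np.array([np.cos(a),np.sin(a)]);v=np.array([np.sin(a),-np.cos(a)]);g=np.array([.4775,-.0199])
w=cams.read_camera("wrist")
P=wcloud(w);d=P[...,:2]-g;L=np.stack([d@u,d@v,P[...,2]],-1);im=w["img"].astype(int)
k=(im[...,0]>1.3*im[...,2])&(L[...,0]>-.03)&(L[...,0]<.13)&(np.abs(L[...,1])<.1)&(L[...,2]<.15)
Q=L[k]
H=np.full((8,8),-1.)
for p in Q:
    i=int((p[0]+.03)/.02);j=int((p[1]+.08)/.02)
    if 0<=i<8 and 0<=j<8:H[i,j]=max(H[i,j],p[2])
print("rows u -.03.. step .02, cols v -.08.. step .02");print((H*1000).astype(int))
k=(im.max(-1)<75)&(np.abs(L[...,0])<.06)&(np.abs(L[...,1])<.06)&(L[...,2]>.06)&(L[...,2]<.2)
Q=L[k]
for z in np.arange(.06,.2,.01):
    q=Q[(Q[:,2]>=z)&(Q[:,2]<z+.01)]
    if len(q)>5:print(round(z,2),len(q),"u",np.percentile(q[:,0],[2,98]).round(3),"v",np.percentile(q[:,1],[2,98]).round(3))
E
```

```text
[ 0.47280396 -0.02634196  0.05293748] 0.04271026444201134
rows u -.03.. step .02, cols v -.08.. step .02
[[   52    52    51    52    51    51    51    51]
 [   53    54    53    53    53    53    52    52]
 [   31    31    51   149   129    30    30    29]
 [-1000 -1000    66   149   149    31 -1000 -1000]
 [-1000    80    81    80    78    80 -1000 -1000]
 [   83    94    95    92    86    94    90    89]
 [  100   107   108   104    87   106   106    78]
 [  112   108   111   103 -1000   107   107 -1000]]
0.09 75 u [-0.028  0.015] v [-0.013  0.007]
0.1 510 u [-0.04   0.027] v [-0.013  0.007]
0.11 655 u [-0.041  0.027] v [-0.013  0.007]
0.12 659 u [-0.04   0.027] v [-0.013  0.007]
0.13 1257 u [-0.048  0.035] v [-0.016  0.007]
0.14 4647 u [-0.057  0.045] v [-0.015  0.007]
0.15 3888 u [-0.059  0.048] v [-0.019  0.009]
0.16 5890 u [-0.058  0.05 ] v [-0.019  0.009]
0.17 8264 u [-0.058  0.053] v [-0.019  0.006]
0.18 10736 u [-0.059  0.055] v [-0.022 -0.002]
0.19 5513 u [-0.056  0.056] v [-0.022 -0.005]
```

Request:
{"api": "arm_command", "payload": {
  "commands": [
    [[0,0,0.02,0],[0,0,0.02,0],[0,0,0.01,0],[0,0,0.006,0],[0,0,0,0]]
  ]
}}

```text
time: 11.65
tcp_pos: [0.4751, -0.0262, 0.0037]
eef_rot: [0.194, 0.981, 0.0, 0.001]
wrist_force: [-13.1, -0.3, 41.3]
finger_gap: 0.0428
```

Request:
{"api": "arm_command", "payload": {
  "commands": [
    [[0,0,0,0],[0,0,0,0],[0,0,0,0],[0,0,0,0],[0,0,0,0]]
  ],
  "claw": 1,
  "force": 25
}}

```text
time: 12.15
tcp_pos: [0.4766, -0.027, 0.0011]
eef_rot: [0.194, 0.981, -0.0, 0.002]
wrist_force: [-2.1, -2.3, 12.6]
finger_gap: 0.0183
```

```bash
python3 -c "
from h import *
tray(67.7)"
```

```text
t 12.15 tcp [ 0.4766 -0.027   0.0011] gap 0.0183 F [-2.1 -2.3 12.6]
top steel 1357 tilt_u 35.0 tilt_v 0.4 z@0 -0.007 z@.233 0.156 urange [0.042 0.185]
top rusk 1013 tilt_u -26.8 tilt_v 0.5 z@0 0.139 z@.233 0.022 urange [0.056 0.25 ]
side steel 993 tilt_u 35.2 tilt_v 0.1 z@0 -0.011 z@.233 0.154 urange [0.039 0.187]
side rusk 347 tilt_u 35.3 tilt_v -0.2 z@0 0.023 z@.233 0.188 urange [0.024 0.237]
```

Request:
{"api": "arm_command", "payload": {
  "commands": [
    [[0,0,-0.003,0],[0,0,-0.005,0],[0,0,-0.006,0],[0,0,-0.006,0],[0,0,0,0],[0,0,0,0]]
  ]
}}

```text
time: 12.85
tcp_pos: [0.4746, -0.0265, 0.0188]
eef_rot: [0.194, 0.981, -0.0, 0.0]
wrist_force: [-1.0, -5.2, -0.9]
finger_gap: 0.0162
```

```bash
python3 -c "
from h import *
tray(67.7)"
```

```text
t 12.85 tcp [ 0.4746 -0.0265  0.0188] gap 0.0162 F [-1.  -5.2 -0.9]
top steel 2199 tilt_u 28.5 tilt_v 0.1 z@0 0.011 z@.233 0.137 urange [0.044 0.225]
top rusk 912 tilt_u 23.5 tilt_v 0.2 z@0 0.052 z@.233 0.153 urange [0.056 0.25 ]
side steel 1142 tilt_u 28.5 tilt_v 0.2 z@0 0.008 z@.233 0.135 urange [0.043 0.223]
side rusk 346 tilt_u 29.0 tilt_v 0.4 z@0 0.038 z@.233 0.167 urange [0.026 0.235]
```

Request:
{"api": "arm_command", "payload": {
  "commands": [
    [[0,0,-0.006,0],[0,0,-0.008,0],[0,0,-0.008,0],[0,0,-0.008,0],[0,0,0,0],[0,0,0,0]]
  ]
}}

```text
time: 13.55
tcp_pos: [0.4752, -0.0261, 0.0491]
eef_rot: [0.194, 0.981, 0.0, 0.001]
wrist_force: [0.0, 0.3, -1.2]
finger_gap: 0.0138
```

```bash
python3 -c "
from h import *
tray(67.7)"
```

```text
t 13.55 tcp [ 0.4752 -0.0261  0.0491] gap 0.0138 F [ 0.   0.3 -1.2]
top steel 2299 tilt_u 15.3 tilt_v -0.1 z@0 0.043 z@.233 0.106 urange [0.044 0.235]
top rusk 882 tilt_u 13.8 tilt_v 0.5 z@0 0.074 z@.233 0.131 urange [0.055 0.147]
side steel 905 tilt_u 15.1 tilt_v 0.2 z@0 0.041 z@.233 0.104 urange [0.051 0.235]
side rusk 317 tilt_u 15.9 tilt_v -0.4 z@0 0.068 z@.233 0.134 urange [0.029 0.23 ]
```

Request:
{"api": "arm_command", "payload": {
  "commands": [
    [[0,0,-0.006,0],[0,0,-0.008,0],[0,0,-0.008,0],[0,0,-0.008,0],[0,0,-0.006,0],[0,0,0,0],[0,0,0,0]]
  ]
}}

```text
time: 14.35
tcp_pos: [0.4743, -0.0266, 0.0847]
eef_rot: [0.194, 0.981, -0.0, 0.0]
wrist_force: [-0.2, -1.1, -3.0]
finger_gap: 0.0129
```

```bash
python3 -c "
from h import *
tray(67.7)"
```

```text
t 14.35 tcp [ 0.4743 -0.0266  0.0847] gap 0.0129 F [-0.2 -1.1 -3. ]
top steel 2149 tilt_u -1.3 tilt_v -0.0 z@0 0.078 z@.233 0.073 urange [0.044 0.23 ]
top rusk 963 tilt_u -29.7 tilt_v 1.1 z@0 0.159 z@.233 0.026 urange [0.053 0.25 ]
side steel 495 tilt_u -1.3 tilt_v 0.1 z@0 0.076 z@.233 0.071 urange [0.069 0.229]
side rusk 253 tilt_u 0.9 tilt_v -1.3 z@0 0.1 z@.233 0.104 urange [0.038 0.238]
```

Request:
{"api": "arm_command", "payload": {
  "commands": [
    [[0,0,-0.004,0],[0,0,-0.006,0],[0,0,-0.006,0],[0,0,-0.004,0],[0,0,0,0],[0,0,0,0]]
  ]
}}

```text
time: 15.05
tcp_pos: [0.4745, -0.0265, 0.1048]
eef_rot: [0.194, 0.981, 0.0, 0.0]
wrist_force: [0.8, -1.1, -2.5]
finger_gap: 0.0128
```

```bash
python3 -c "
from h import *
tray(67.7)"
```

```text
t 15.05 tcp [ 0.4745 -0.0265  0.1048] gap 0.0128 F [ 0.8 -1.1 -2.5]
top steel 1976 tilt_u -9.4 tilt_v -0.1 z@0 0.097 z@.233 0.058 urange [0.043 0.219]
top rusk 1127 tilt_u -32.0 tilt_v -0.1 z@0 0.168 z@.233 0.022 urange [0.054 0.249]
side steel 278 tilt_u -9.5 tilt_v -0.0 z@0 0.095 z@.233 0.055 urange [0.079 0.216]
side rusk 240 tilt_u -6.3 tilt_v 0.0 z@0 0.116 z@.233 0.091 urange [0.043 0.234]
```

Request:
{"api": "arm_command", "payload": {
  "commands": [
    [[0,0,-0.005,0],[0,0,-0.006,0],[0,0,-0.006,0],[0,0,-0.004,0],[0,0,0,0],[0,0,0,0]]
  ]
}}

```text
time: 15.75
tcp_pos: [0.4745, -0.0265, 0.1258]
eef_rot: [0.194, 0.981, 0.0, 0.0]
wrist_force: [-0.2, -0.4, -3.3]
finger_gap: 0.0123
```

```bash
python3 -c "
from h import *
tray(67.7)"
```

```text
t 15.75 tcp [ 0.4745 -0.0265  0.1258] gap 0.0123 F [-0.2 -0.4 -3.3]
top steel 1797 tilt_u -17.0 tilt_v 0.0 z@0 0.115 z@.233 0.044 urange [0.042 0.206]
top rusk 1306 tilt_u -34.1 tilt_v -0.0 z@0 0.177 z@.233 0.019 urange [0.054 0.249]
side steel 100 tilt_u -17.1 tilt_v -0.3 z@0 0.113 z@.233 0.041 urange [0.098 0.202]
side rusk 155 tilt_u -15.7 tilt_v -0.2 z@0 0.139 z@.233 0.073 urange [0.06  0.228]
```

```bash
python3 -c "
from h import *
look('pics/g.png',(215,315),(170,270))"
```

```text
15.95 [ 0.47432471 -0.02646085  0.12540801] 0.012681069728482087 [-0.24023846  0.32355261 -3.30531393]
```

View pics/g.png

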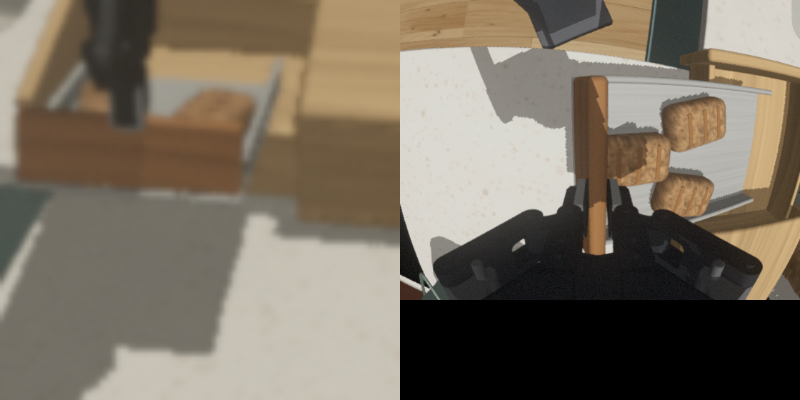

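Request:
{"api": "arm_command", "payload": {
  "commands": [
    [[0,0,-0.004,0],[0,0,-0.005,0],[0,0,-0.004,0],[0,0,0,0],[0,0,0,0]]
  ]
}}

```text
time: 16.45
tcp_pos: [0.4749, -0.0264, 0.1392]
eef_rot: [0.194, 0.981, 0.0, 0.001]
wrist_force: [0.2, 0.2, -0.3]
finger_gap: -0.0003
```

```bash
python3 -c "
from h import *
tray(67.7)"
```

```text
t 16.45 tcp [ 0.4749 -0.0264  0.1392] gap -0.0003 F [ 0.2  0.2 -0.3]
top steel 2006 tilt_u 29.0 tilt_v -0.0 z@0 0.009 z@.233 0.138 urange [0.042 0.201]
top rusk 1141 tilt_u -23.5 tilt_v 2.1 z@0 0.12 z@.233 0.019 urange [0.025 0.249]
side steel 1627 tilt_u 28.8 tilt_v -0.1 z@0 0.008 z@.233 0.136 urange [0.022 0.199]
side rusk 666 tilt_u 28.6 tilt_v -0.3 z@0 0.039 z@.233 0.166 urange [0.021 0.225]
```

The board slipped out at about 20° lip-down because the pinch only overlapped it shallowly, and the rusks had not slid at 17°. The tray is leaning lip-up again. I'll measure it, then level it, set it on the worktop and re-grip deeper.

```bash
cat > m.py <<'E'
from h import *
from workcell import cams,status
st=status.read_state();print(st["time"],st["tcp_pos"],st["finger_gap"])
a=np.radians(67.7);u=np.array([np.cos(a),np.sin(a)]);v=np.array([np.sin(a),-np.cos(a)]);g=st["tcp_pos"][:2]
w=cams.read_camera("wrist");P=wcloud(w);d=P[...,:2]-g;L=np.stack([d@u,d@v,P[...,2]],-1);im=w["img"].astype(int)
k=(im[...,0]>1.3*im[...,2])&(L[...,0]>-.06)&(L[...,0]<.13)&(np.abs(L[...,1])<.1)&(L[...,2]<.13)&(L[...,2]>.02)
Q=L[k]
for vv in(-.06,-.04,-.02,0,.02,.04,.06):
    q=Q[(np.abs(Q[:,1]-vv)<.01)]
    print("v",vv,[(round(x*1000),int(1000*q[(q[:,0]>=x)&(q[:,0]<x+.005)][:,2].max())) for x in np.arange(-.06,.06,.005) if ((q[:,0]>=x)&(q[:,0]<x+.005)).sum()>3])
E
python3 m.py
```

```text
16.55 [ 0.47450814 -0.02640965  0.13872871] -3.4331402236325563e-06
v -0.06 [(-30, 53), (-25, 54), (-20, 54), (-15, 47), (-10, 38), (-5, 30), (50, 68), (55, 71)]
v -0.04 [(-30, 53), (-25, 54), (-20, 54), (-15, 47), (-10, 39), (-5, 30), (0, 20), (35, 48), (40, 52), (50, 71), (55, 75)]
v -0.02 [(-30, 52), (-25, 54), (-20, 54), (-15, 48), (-10, 39), (-5, 41), (0, 45), (5, 47), (10, 49), (15, 53), (20, 55), (25, 57), (30, 60), (35, 64), (40, 65), (45, 66), (50, 66), (55, 74)]
v 0 [(-30, 53), (-25, 55), (-20, 54), (-15, 48), (-10, 38), (-5, 41), (0, 44), (5, 46), (10, 49), (15, 53), (20, 55), (25, 58), (30, 61), (35, 64), (40, 65), (45, 66), (50, 65), (55, 61)]
v 0.02 [(-30, 54), (-25, 54), (-20, 54), (-15, 48), (-10, 38), (-5, 38), (0, 41), (5, 43), (10, 46), (15, 49), (20, 52), (25, 54), (30, 57), (35, 60), (40, 63), (45, 64), (50, 71), (55, 75)]
v 0.04 [(-30, 52), (-25, 54), (-20, 55), (-15, 49), (-10, 39), (-5, 30), (0, 20), (45, 67), (50, 72), (55, 76)]
v 0.06 [(-30, 52), (-25, 54), (-20, 54), (-15, 49), (-10, 39), (-5, 29), (0, 21), (50, 69), (55, 72)]
```

Request:
{"api": "arm_command", "payload": {
  "commands": [
    [[-0.022,-0.01,0,0],[-0.023,-0.01,0.01,0],[0,0,0.025,0],[0,0,0.03,0],[0,0,0.025,0],[0,0,0.02,0],[0,0,0.01,0],[0,0,0,0]]
  ],
  "claw": 0.5
}}

```text
time: 17.4
tcp_pos: [0.5076, -0.0619, 0.0174]
eef_rot: [0.194, 0.981, -0.0, -0.001]
wrist_force: [0.0, -0.2, 0.1]
finger_gap: 0.0424
```

Request:
{"api": "arm_command", "payload": {
  "commands": [
    [[0,0,0.005,0],[0,0,0.005,0],[0,0,0.005,0],[0,0,0,0]]
  ]
}}

```text
time: 17.8
tcp_pos: [0.5082, -0.062, 0.0033]
eef_rot: [0.194, 0.981, 0.0, -0.0]
wrist_force: [-0.2, -0.1, 0.6]
finger_gap: 0.0424
```

No contact. I'll go a little deeper, then close.

Request:
{"api": "arm_command", "payload": {
  "commands": [
    [[0,0,0.004,0],[0,0,0.003,0],[0,0,0,0]]
  ]
}}

```text
time: 18.1
tcp_pos: [0.5082, -0.062, -0.0038]
eef_rot: [0.194, 0.981, 0.0, -0.0]
wrist_force: [0.0, -0.7, -0.8]
finger_gap: 0.0429
```

Request:
{"api": "arm_command", "payload": {
  "commands": [
    [[0,0,0,0],[0,0,0,0],[0,0,0,0],[0,0,0,0],[0,0,0,0]]
  ],
  "claw": 1,
  "force": 40
}}

```text
time: 18.6
tcp_pos: [0.5086, -0.0621, -0.0032]
eef_rot: [0.194, 0.981, 0.0, 0.0]
wrist_force: [-0.9, -1.5, 2.0]
finger_gap: 0.02
```

Request:
{"api": "arm_command", "payload": {
  "commands": [
    [[0,0,-0.004,0],[0,0,-0.006,0],[0,0,-0.008,0],[0,0,-0.008,0],[0,0,-0.008,0],[0,0,-0.008,0],[0,0,0,0]]
  ]
}}

```text
time: 19.3
tcp_pos: [0.5091, -0.0622, 0.0396]
eef_rot: [0.194, 0.981, 0.0, 0.001]
wrist_force: [-0.9, -2.9, -0.5]
finger_gap: 0.015
```

```bash
python3 -c "
from h import *
tray(67.7)"
```

```text
t 19.3 tcp [ 0.5091 -0.0622  0.0396] gap 0.015 F [-0.9 -2.9 -0.5]
top steel 1680 tilt_u 13.4 tilt_v 0.1 z@0 0.042 z@.233 0.098 urange [0.05  0.234]
top rusk 1161 tilt_u 3.4 tilt_v 4.2 z@0 0.087 z@.233 0.101 urange [0.038 0.249]
side steel 372 tilt_u 13.5 tilt_v 0.1 z@0 0.039 z@.233 0.095 urange [0.032 0.232]
side rusk 602 tilt_u 8.5 tilt_v -1.5 z@0 0.071 z@.233 0.106 urange [0.023 0.248]
```

Request:
{"api": "arm_command", "payload": {
  "commands": [
    [[0,0,-0.006,0],[0,0,-0.008,0],[0,0,-0.008,0],[0,0,-0.008,0],[0,0,-0.006,0],[0,0,0,0]]
  ],
  "force": 30
}}

```text
time: 20.0
tcp_pos: [0.509, -0.0623, 0.0754]
eef_rot: [0.194, 0.981, -0.0, 0.001]
wrist_force: [1.0, -0.4, -2.5]
finger_gap: 0.0133
```

Request:
{"api": "arm_command", "payload": {
  "commands": [
    [[0,0,-0.006,0],[0,0,-0.008,0],[0,0,-0.006,0],[0,0,0,0]]
  ]
}}

```text
time: 20.4
tcp_pos: [0.5093, -0.0622, 0.0957]
eef_rot: [0.194, 0.981, 0.0, 0.001]
wrist_force: [0.9, -0.5, -4.1]
finger_gap: 0.0131
```

```bash
python3 -c "
from h import *
tray(67.7)"
```

```text
t 20.4 tcp [ 0.5093 -0.0622  0.0957] gap 0.0131 F [ 0.9 -0.5 -4.1]
top steel 1719 tilt_u -0.8 tilt_v 1.0 z@0 0.097 z@.233 0.094 urange [0.05  0.231]
top rusk 1172 tilt_u -5.1 tilt_v -5.5 z@0 0.125 z@.233 0.105 urange [0.038 0.249]
side steel 353 tilt_u -1.8 tilt_v 1.9 z@0 0.098 z@.233 0.091 urange [0.03  0.228]
side rusk 545 tilt_u -2.9 tilt_v -7.5 z@0 0.116 z@.233 0.104 urange [0.035 0.248]
```

Request:
{"api": "arm_command", "payload": {
  "commands": [
    [[0,0,0,0],[0,0,0,0],[0,0,0,0],[0,0,0,0]]
  ],
  "force": 20
}}

```text
time: 20.9
tcp_pos: [0.5084, -0.062, 0.0944]
eef_rot: [0.194, 0.981, 0.0, -0.0]
wrist_force: [0.5, -0.1, -3.9]
finger_gap: 0.013
```

```bash
python3 -c "
from h import *
tray(67.7)"
```

```text
t 20.9 tcp [ 0.5084 -0.062   0.0944] gap 0.013 F [ 0.5 -0.1 -3.9]
top steel 1727 tilt_u -0.6 tilt_v 0.9 z@0 0.096 z@.233 0.093 urange [0.05  0.231]
top rusk 1181 tilt_u -4.6 tilt_v -5.0 z@0 0.124 z@.233 0.105 urange [0.038 0.249]
side steel 349 tilt_u -2.5 tilt_v 2.6 z@0 0.1 z@.233 0.09 urange [0.034 0.23 ]
side rusk 542 tilt_u -3.7 tilt_v -7.8 z@0 0.116 z@.233 0.101 urange [0.034 0.248]
```

Request:
{"api": "arm_command", "payload": {
  "commands": [
    [[0,0,0.004,0],[0,0,0.004,0],[0,0,0,0]]
  ],
  "claw": 0.85
}}

```text
time: 21.3
tcp_pos: [0.5078, -0.0619, 0.0857]
eef_rot: [0.194, 0.981, -0.0, -0.001]
wrist_force: [-0.4, -0.2, -3.2]
finger_gap: 0.0131
```

Request:
{"api": "arm_command", "payload": {
  "commands": [
    [[0,0,0,0],[0,0,0,0]]
  ],
  "claw": 0.842
}}

```text
time: 21.5
tcp_pos: [0.5085, -0.062, 0.0866]
eef_rot: [0.194, 0.981, 0.0, 0.0]
wrist_force: [-0.4, 0.4, -3.6]
finger_gap: 0.0135
```

```bash
python3 -c "
from h import *
tray(67.7)"
```

```text
t 21.5 tcp [ 0.5085 -0.062   0.0866] gap 0.0135 F [-0.4  0.4 -3.6]
top steel 1678 tilt_u -3.1 tilt_v 1.7 z@0 0.088 z@.233 0.075 urange [0.05  0.229]
top rusk 1277 tilt_u -26.5 tilt_v 15.3 z@0 0.155 z@.233 0.039 urange [0.038 0.249]
side steel 322 tilt_u -5.4 tilt_v 4.1 z@0 0.094 z@.233 0.071 urange [0.025 0.227]
side rusk 525 tilt_u -3.8 tilt_v -1.0 z@0 0.11 z@.233 0.095 urange [0.036 0.248]
```

Request:
{"api": "arm_command", "payload": {
  "commands": [
    [[0,0,-0.004,0],[0,0,-0.004,0],[0,0,-0.004,0],[0,0,0,0]]
  ]
}}

```text
time: 22.0
tcp_pos: [0.5091, -0.0621, 0.0995]
eef_rot: [0.194, 0.981, 0.0, 0.001]
wrist_force: [-0.2, 1.2, -4.0]
finger_gap: 0.0138
```

```bash
sed -i 's/def tray(yaw,show=True):/def tray(yaw,show=True,voff=0):/; s/d=P\[...,:2\]-g\[:2\];L=np.stack(\[d@u,d@v,P\[...,2\]\],-1);im=c/d=P[...,:2]-g[:2];L=np.stack([d@u,d@v-voff,P[...,2]],-1);im=c/' h.py; python3 -c "
from h import *
tray(67.7,voff=-.044)"
```

```text
t 22.0 tcp [ 0.5091 -0.0621  0.0995] gap 0.0138 F [-0.2  1.2 -4. ]
top steel 2437 tilt_u -3.4 tilt_v 2.8 z@0 0.098 z@.233 0.084 urange [0.027 0.228]
top rusk 1130 tilt_u -4.3 tilt_v 3.1 z@0 0.127 z@.233 0.11 urange [0.036 0.249]
side steel 326 tilt_u -3.6 tilt_v 2.8 z@0 0.096 z@.233 0.081 urange [0.076 0.226]
side rusk 378 tilt_u -3.6 tilt_v 2.1 z@0 0.123 z@.233 0.108 urange [0.035 0.234]
```

Request:
{"api": "arm_command", "payload": {
  "commands": [
    [[0,0,0,0],[0,0,0,0]]
  ],
  "claw": 0.839
}}

```text
time: 22.3
tcp_pos: [0.5083, -0.062, 0.0984]
eef_rot: [0.194, 0.981, 0.0, -0.0]
wrist_force: [0.4, -0.4, -3.3]
finger_gap: 0.0137
```

Request:
{"api": "arm_command", "payload": {
  "commands": [
    [[0,0,0,0],[0,0,0,0]]
  ],
  "claw": 0.836
}}

```text
time: 22.5
tcp_pos: [0.5084, -0.062, 0.0985]
eef_rot: [0.194, 0.981, 0.0, -0.0]
wrist_force: [0.4, -1.4, -3.3]
finger_gap: 0.0141
```

```bash
python3 -c "
from h import *
tray(67.7,voff=-.044)"
```

```text
t 22.5 tcp [ 0.5084 -0.062   0.0985] gap 0.0141 F [ 0.4 -1.4 -3.3]
top steel 2321 tilt_u -5.7 tilt_v 4.1 z@0 0.096 z@.233 0.072 urange [0.027 0.225]
top rusk 1197 tilt_u -32.1 tilt_v 2.0 z@0 0.171 z@.233 0.025 urange [0.037 0.249]
side steel 276 tilt_u -6.1 tilt_v 4.1 z@0 0.094 z@.233 0.069 urange [0.076 0.223]
side rusk 362 tilt_u -6.2 tilt_v 3.6 z@0 0.121 z@.233 0.096 urange [0.04  0.131]
```

Request:
{"api": "arm_command", "payload": {
  "commands": [
    [[0,0,-0.004,0],[0,0,-0.002,0]]
  ],
  "claw": 0.833
}}

```text
time: 22.8
tcp_pos: [0.5087, -0.0621, 0.105]
eef_rot: [0.194, 0.981, 0.0, 0.0]
wrist_force: [0.2, -0.5, -3.9]
finger_gap: 0.0142
```

Request:
{"api": "arm_command", "payload": {
  "commands": [
    [[0,0,-0.004,0],[0,0,-0.002,0]]
  ],
  "claw": 0.83
}}

```text
time: 23.0
tcp_pos: [0.5088, -0.0621, 0.1112]
eef_rot: [0.194, 0.981, 0.0, 0.0]
wrist_force: [0.1, 0.0, -2.7]
finger_gap: 0.0148
```

Request:
{"api": "arm_command", "payload": {
  "commands": [
    [[0,0,-0.003,0],[0,0,0,0]]
  ],
  "claw": 0.827
}}

```text
time: 23.2
tcp_pos: [0.5088, -0.0621, 0.1141]
eef_rot: [0.194, 0.981, 0.0, 0.001]
wrist_force: [0.7, 0.2, -3.6]
finger_gap: 0.015
```

```bash
python3 -c "
from h import *
tray(67.7,voff=-.044)"
```

```text
t 23.2 tcp [ 0.5088 -0.0621  0.1141] gap 0.015 F [ 0.7  0.2 -3.6]
top steel 2259 tilt_u -9.7 tilt_v 6.8 z@0 0.109 z@.233 0.069 urange [0.027 0.22 ]
top rusk 1309 tilt_u -33.9 tilt_v 4.0 z@0 0.18 z@.233 0.023 urange [0.037 0.249]
side steel 267 tilt_u -14.3 tilt_v 6.0 z@0 0.123 z@.233 0.063 urange [0.071 0.216]
side rusk 312 tilt_u -9.0 tilt_v 6.1 z@0 0.133 z@.233 0.095 urange [0.047 0.125]
```

Request:
{"api": "arm_command", "payload": {
  "commands": [
    [[0,0,-0.001,0],[0,0,0,0]]
  ],
  "claw": 0.823
}}

```text
time: 23.5
tcp_pos: [0.5085, -0.0619, 0.1146]
eef_rot: [0.194, 0.981, 0.0, -0.0]
wrist_force: [-0.1, 1.2, -2.7]
finger_gap: 0.0152
```

Request:
{"api": "arm_command", "payload": {
  "commands": [
    [[0,0,-0.003,0],[0,0,0,0]]
  ],
  "claw": 0.819
}}

```text
time: 23.7
tcp_pos: [0.5087, -0.062, 0.118]
eef_rot: [0.194, 0.981, 0.0, 0.0]
wrist_force: [0.3, 0.7, -2.9]
finger_gap: 0.0155
```

Request:
{"api": "arm_command", "payload": {
  "commands": [
    [[0,0,-0.004,0],[0,0,0,0]]
  ],
  "claw": 0.815
}}

```text
time: 23.9
tcp_pos: [0.5089, -0.0621, 0.1222]
eef_rot: [0.194, 0.981, 0.0, 0.001]
wrist_force: [0.1, 1.2, -2.4]
finger_gap: 0.0156
```

```bash
python3 -c "
from h import *
tray(67.7,voff=-.044)"
```

```text
t 23.9 tcp [ 0.5089 -0.0621  0.1222] gap 0.0156 F [ 0.1  1.2 -2.4]
top steel 2234 tilt_u -12.1 tilt_v 7.1 z@0 0.115 z@.233 0.065 urange [0.027 0.216]
top rusk 1390 tilt_u -35.2 tilt_v 4.7 z@0 0.186 z@.233 0.022 urange [0.038 0.249]
side steel 212 tilt_u -16.3 tilt_v 4.4 z@0 0.13 z@.233 0.062 urange [0.077 0.213]
side rusk 266 tilt_u -11.2 tilt_v 6.7 z@0 0.139 z@.233 0.093 urange [0.048 0.121]
```

Request:
{"api": "arm_command", "payload": {
  "commands": [
    [[0,0,-0.004,0],[0,0,0,0]]
  ],
  "claw": 0.811
}}

```text
time: 24.2
tcp_pos: [0.5094, -0.0622, 0.1266]
eef_rot: [0.194, 0.981, 0.0, 0.001]
wrist_force: [0.6, -0.4, 0.9]
finger_gap: 0.0163
```

Request:
{"api": "arm_command", "payload": {
  "commands": [
    [[0,0,-0.004,0],[0,0,0,0]]
  ],
  "claw": 0.807
}}

```text
time: 24.4
tcp_pos: [0.5091, -0.0622, 0.1304]
eef_rot: [0.194, 0.981, 0.0, 0.001]
wrist_force: [-0.1, 0.6, -0.4]
finger_gap: 0.0163
```

Request:
{"api": "arm_command", "payload": {
  "commands": [
    [[0,0,-0.004,0],[0,0,0,0]]
  ],
  "claw": 0.803
}}

```text
time: 24.6
tcp_pos: [0.5089, -0.0621, 0.1342]
eef_rot: [0.194, 0.981, 0.0, 0.001]
wrist_force: [0.1, 0.2, 0.1]
finger_gap: 0.0168
```

Request:
{"api": "arm_command", "payload": {
  "commands": [
    [[0,0,-0.004,0],[0,0,0,0]]
  ],
  "claw": 0.8
}}

```text
time: 24.8
tcp_pos: [0.5088, -0.0621, 0.1381]
eef_rot: [0.194, 0.981, 0.0, 0.0]
wrist_force: [0.2, 0.9, 0.4]
finger_gap: 0.0174
```

```bash
python3 -c "
from h import *
tray(67.7,voff=-.044)"
```

```text
t 24.8 tcp [ 0.5088 -0.0621  0.1381] gap 0.0174 F [0.2 0.9 0.4]
top steel 2193 tilt_u 25.0 tilt_v 0.3 z@0 0.011 z@.233 0.119 urange [0.026 0.206]
top rusk 1388 tilt_u -20.1 tilt_v 0.7 z@0 0.103 z@.233 0.018 urange [0.036 0.249]
side steel 1682 tilt_u 25.1 tilt_v 0.3 z@0 0.008 z@.233 0.117 urange [0.021 0.203]
side rusk 668 tilt_u 25.1 tilt_v 0.4 z@0 0.039 z@.233 0.148 urange [0.022 0.108]
```

Lesson: a loose (position-held) pinch drooped nicely while the tray hung free, but let go once the wall took the load. I'll re-grip, this time centred and hanging higher than the wall.

```bash
python3 m.py
```

```text
24.9 [ 0.50853937 -0.06204114  0.13768617] 0.016947387388838657
v -0.06 [(-30, 53), (-25, 56), (-20, 56), (-15, 51), (-10, 40), (-5, 40), (0, 44), (5, 46), (10, 48), (15, 50), (20, 53), (25, 55), (30, 57), (35, 61), (40, 62), (45, 62), (50, 62), (55, 68)]
v -0.04 [(-30, 54), (-25, 56), (-20, 56), (-15, 49), (-10, 38), (-5, 41), (0, 44), (5, 46), (10, 48), (15, 51), (20, 53), (25, 55), (30, 58), (35, 61), (40, 62), (45, 63), (50, 62), (55, 59)]
v -0.02 [(-30, 54), (-25, 56), (-20, 56), (-15, 48), (-10, 38), (-5, 39), (0, 41), (5, 44), (10, 45), (15, 48), (20, 50), (25, 52), (30, 55), (35, 58), (40, 60), (45, 61), (50, 65), (55, 69)]
v 0 [(-30, 54), (-25, 55), (-20, 55), (-15, 48), (-10, 36), (-5, 26), (45, 63), (50, 68), (55, 70)]
v 0.02 [(-35, 51), (-30, 54), (-25, 55), (-20, 54), (-15, 45), (-10, 35), (-5, 24), (50, 65), (55, 68)]
v 0.04 [(-30, 52), (-25, 54), (-20, 52), (-15, 45), (-10, 33)]
v 0.06 []
```

Request:
{"api": "arm_command", "payload": {
  "commands": [
    [[0,-0.012,0,0],[0,-0.011,0.015,0],[0,0,0.03,0],[0,0,0.03,0],[0,0,0.03,0],[0,0,0.02,0],[0,0,0.01,0],[0,0,0.004,0],[0,0,0,0]]
  ],
  "claw": 0.5
}}

```text
time: 25.85
tcp_pos: [0.4999, -0.0836, -0.0013]
eef_rot: [0.194, 0.981, 0.0, 0.0]
wrist_force: [-0.2, 0.9, 0.3]
finger_gap: 0.0428
```

Request:
{"api": "arm_command", "payload": {
  "commands": [
    [[0,0,0.004,0],[0,0,0,0],[0,0,0,0],[0,0,0,0],[0,0,0,0],[0,0,0,0]]
  ],
  "claw": 1,
  "force": 60
}}

```text
time: 26.45
tcp_pos: [0.5009, -0.0837, -0.0045]
eef_rot: [0.194, 0.981, -0.0, 0.001]
wrist_force: [-0.2, -3.2, 6.0]
finger_gap: 0.0195
```

Request:
{"api": "arm_command", "payload": {
  "commands": [
    [[0,0,-0.006,0],[0,0,-0.01,0],[0,0,-0.012,0],[0,0,-0.012,0],[0,0,-0.012,0],[0,0,-0.012,0],[0,0,-0.012,0],[0,0,0,0]]
  ]
}}

```text
time: 27.25
tcp_pos: [0.5001, -0.0835, 0.0717]
eef_rot: [0.193, 0.981, -0.0, 0.001]
wrist_force: [1.0, 0.6, -3.3]
finger_gap: 0.0124
```

Request:
{"api": "arm_command", "payload": {
  "commands": [
    [[0,0,-0.012,0],[0,0,-0.012,0],[0,0,-0.01,0],[0,0,0,0]]
  ],
  "force": 110
}}

```text
time: 27.65
tcp_pos: [0.501, -0.0836, 0.1063]
eef_rot: [0.194, 0.981, 0.0, 0.002]
wrist_force: [0.0, -0.6, -3.4]
finger_gap: 0.0109
```

```bash
python3 -c "
from h import *
tray(67.7,voff=-.044)"
```

```text
t 27.65 tcp [ 0.501  -0.0836  0.1063] gap 0.0109 F [ 0.  -0.6 -3.4]
top steel 2582 tilt_u 0.7 tilt_v 0.6 z@0 0.111 z@.233 0.114 urange [0.027 0.232]
top rusk 1106 tilt_u 0.1 tilt_v 0.3 z@0 0.139 z@.233 0.139 urange [0.036 0.249]
side steel 461 tilt_u 0.6 tilt_v 0.3 z@0 0.108 z@.233 0.11 urange [0.068 0.228]
side rusk 421 tilt_u 0.8 tilt_v -0.3 z@0 0.134 z@.233 0.138 urange [0.033 0.137]
```

Request:
{"api": "arm_command", "payload": {
  "commands": [
    [[0,0.01,0,0],[0,0.02,0,0],[0,0.03,0,0],[0,-0.03,0,0],[0,-0.045,0,0],[0,-0.045,0,0],[0,-0.035,0,0],[0,-0.025,0,0],[0,-0.015,0,0],[0,-0.005,0,0]]
  ]
}}

```text
time: 28.75
tcp_pos: [0.4461, -0.2135, 0.1041]
eef_rot: [0.195, 0.981, 0.0, -0.0]
wrist_force: [-0.1, -0.1, -4.0]
finger_gap: 0.011
```

```bash
python3 -c "
from h import *
tray(67.7,voff=-.044)"
```

```text
t 28.75 tcp [ 0.4461 -0.2135  0.1041] gap 0.011 F [-0.1 -0.1 -4. ]
top steel 2682 tilt_u 0.8 tilt_v 0.2 z@0 0.108 z@.233 0.111 urange [0.022 0.233]
top rusk 1212 tilt_u 0.7 tilt_v 0.7 z@0 0.136 z@.233 0.139 urange [0.049 0.181]
side steel 674 tilt_u 0.5 tilt_v 0.1 z@0 0.106 z@.233 0.108 urange [0.056 0.229]
side rusk 466 tilt_u 0.7 tilt_v -0.2 z@0 0.133 z@.233 0.136 urange [0.043 0.169]
```

Request:
{"api": "arm_command", "payload": {
  "commands": [
    [[0,0,0.02,0],[0,0,0.03,0],[0,0,0.025,0],[0,0,0.015,0],[0,0,0.008,0],[0,0,0.003,0],[0,0,0,0]]
  ]
}}

```text
time: 29.55
tcp_pos: [0.4471, -0.2124, 0.0037]
eef_rot: [0.194, 0.981, 0.0, 0.0]
wrist_force: [0.3, -0.1, -3.6]
finger_gap: 0.0109
```

Request:
{"api": "arm_command", "payload": {
  "commands": [
    [[0,0,0,0],[0,0,0,0],[0,0,0,0],[0.022,0,0,0],[0.022,0,0,0],[0,0,0.004,0],[0,0,0.003,0],[0,0,0,0]]
  ],
  "claw": 0.5
}}

```text
time: 30.35
tcp_pos: [0.4069, -0.1966, -0.0034]
eef_rot: [0.194, 0.981, -0.0, 0.001]
wrist_force: [0.5, 0.1, -0.2]
finger_gap: 0.043
```

Request:
{"api": "arm_command", "payload": {
  "commands": [
    [[0,0,0,0],[0,0,0,0],[0,0,0,0],[0,0,0,0],[0,0,0,0]]
  ],
  "claw": 1,
  "force": 110
}}

```text
time: 30.85
tcp_pos: [0.4067, -0.1963, -0.003]
eef_rot: [0.194, 0.981, -0.0, 0.001]
wrist_force: [1.3, 1.3, 4.6]
finger_gap: 0.0114
```

Request:
{"api": "arm_command", "payload": {
  "commands": [
    [[0,0,-0.01,0],[0,0,-0.02,0],[0,0,-0.03,0],[0,0,-0.03,0],[0,0,-0.02,0],[0,0,-0.01,0],[0,0,0,0]]
  ]
}}

```text
time: 31.55
tcp_pos: [0.4059, -0.1963, 0.1173]
eef_rot: [0.194, 0.981, -0.0, 0.001]
wrist_force: [0.0, 0.2, -3.8]
finger_gap: 0.0113
```

```bash
python3 -c "
from h import *
tray(67.7)"
```

```text
t 31.55 tcp [ 0.4059 -0.1963  0.1173] gap 0.0113 F [ 0.   0.2 -3.8]
top steel 2623 tilt_u -0.4 tilt_v -0.0 z@0 0.126 z@.233 0.124 urange [0.023 0.232]
top rusk 1201 tilt_u -0.5 tilt_v -0.1 z@0 0.153 z@.233 0.151 urange [0.05 0.18]
side steel 775 tilt_u -0.5 tilt_v -0.1 z@0 0.122 z@.233 0.121 urange [0.059 0.228]
side rusk 479 tilt_u 2.0 tilt_v -4.5 z@0 0.147 z@.233 0.155 urange [0.043 0.171]
```

Request:
{"api": "arm_command", "payload": {
  "commands": [
    [[0,0.01,0,0],[0,0.02,-0.002,0],[0,0.03,-0.003,0],[0,0.03,0,0],[0,0.03,0,0],[0,0.03,0,0],[0,0.02,0,0],[0,0.015,0,0],[0,0.005,0,0],[0,0,0,0]]
  ]
}}

```text
time: 32.65
tcp_pos: [0.4774, -0.0196, 0.1206]
eef_rot: [0.193, 0.981, -0.0, -0.001]
wrist_force: [-0.5, 0.3, -4.4]
finger_gap: 0.0115
```

Request:
{"api": "arm_command", "payload": {
  "commands": [
    [[0,0,0,0],[0,0,0,0]]
  ],
  "claw": 0.842,
  "force": 20
}}

```text
time: 32.85
tcp_pos: [0.4776, -0.0209, 0.1213]
eef_rot: [0.194, 0.981, -0.0, -0.0]
wrist_force: [0.6, -0.5, -4.4]
finger_gap: 0.0135
```

Request:
{"api": "arm_command", "payload": {
  "commands": [
    [[0,0,0,0],[0,0,0,0]]
  ],
  "claw": 0.838
}}

```text
time: 33.05
tcp_pos: [0.4779, -0.0208, 0.1217]
eef_rot: [0.194, 0.981, 0.0, 0.0]
wrist_force: [0.4, -0.2, -4.5]
finger_gap: 0.014
```

```bash
python3 -c "
from h import *
tray(67.7)"
```

```text
t 33.05 tcp [ 0.4779 -0.0208  0.1217] gap 0.014 F [ 0.4 -0.2 -4.5]
top steel 1985 tilt_u -2.2 tilt_v 0.0 z@0 0.13 z@.233 0.122 urange [0.043 0.229]
top rusk 1164 tilt_u -2.4 tilt_v 0.4 z@0 0.158 z@.233 0.149 urange [0.057 0.237]
side steel 417 tilt_u -2.0 tilt_v -0.1 z@0 0.128 z@.233 0.12 urange [0.078 0.229]
side rusk 318 tilt_u 0.7 tilt_v -4.5 z@0 0.152 z@.233 0.155 urange [0.045 0.245]
```

Request:
{"api": "arm_command", "payload": {
  "commands": [
    [[0,0,0,0],[0,0,0,0]]
  ],
  "claw": 0.834
}}

```text
time: 33.35
tcp_pos: [0.4781, -0.0204, 0.1217]
eef_rot: [0.194, 0.981, 0.0, 0.0]
wrist_force: [-0.3, -0.9, -4.6]
finger_gap: 0.0143
```

Request:
{"api": "arm_command", "payload": {
  "commands": [
    [[0,0,0,0],[0,0,0,0]]
  ],
  "claw": 0.83
}}

```text
time: 33.55
tcp_pos: [0.4781, -0.0203, 0.1216]
eef_rot: [0.194, 0.981, 0.0, 0.0]
wrist_force: [-0.3, -0.5, -3.8]
finger_gap: 0.0144
```

Request:
{"api": "arm_command", "payload": {
  "commands": [
    [[0,0,0,0],[0,0,0,0]]
  ],
  "claw": 0.826
}}

```text
time: 33.75
tcp_pos: [0.4781, -0.0203, 0.1216]
eef_rot: [0.194, 0.981, 0.0, 0.0]
wrist_force: [-0.3, 0.1, -4.4]
finger_gap: 0.0152
```

Request:
{"api": "arm_command", "payload": {
  "commands": [
    [[0,0,0,0],[0,0,0,0]]
  ],
  "claw": 0.822
}}

```text
time: 33.95
tcp_pos: [0.4781, -0.0203, 0.1216]
eef_rot: [0.194, 0.981, 0.0, -0.0]
wrist_force: [-0.3, -0.7, -4.0]
finger_gap: 0.0155
```

```bash
python3 -c "
from h import *
tray(67.7)"
```

```text
t 33.95 tcp [ 0.4781 -0.0203  0.1216] gap 0.0155 F [-0.3 -0.7 -4. ]
top steel 1846 tilt_u -6.8 tilt_v -0.3 z@0 0.13 z@.233 0.102 urange [0.044 0.225]
top rusk 1215 tilt_u -7.7 tilt_v -0.2 z@0 0.159 z@.233 0.127 urange [0.058 0.249]
side steel 263 tilt_u -7.0 tilt_v -0.1 z@0 0.127 z@.233 0.099 urange [0.084 0.224]
side rusk 270 tilt_u -4.7 tilt_v -4.5 z@0 0.152 z@.233 0.133 urange [0.047 0.243]
```

Request:
{"api": "arm_command", "payload": {
  "commands": [
    [[0,0,0,0],[0,0,0,0]]
  ],
  "claw": 0.818
}}

```text
time: 34.25
tcp_pos: [0.4781, -0.0203, 0.1216]
eef_rot: [0.194, 0.981, 0.0, 0.0]
wrist_force: [-0.1, -0.3, -3.5]
finger_gap: 0.0154
```

Request:
{"api": "arm_command", "payload": {
  "commands": [
    [[0,0,0,0],[0,0,0,0]]
  ],
  "claw": 0.814
}}

```text
time: 34.45
tcp_pos: [0.4781, -0.0203, 0.1216]
eef_rot: [0.194, 0.981, 0.0, 0.0]
wrist_force: [0.8, 0.3, -4.3]
finger_gap: 0.016
```

Request:
{"api": "arm_command", "payload": {
  "commands": [
    [[0,0,0,0],[0,0,0,0]]
  ],
  "claw": 0.81
}}

```text
time: 34.65
tcp_pos: [0.4781, -0.0203, 0.1216]
eef_rot: [0.194, 0.981, 0.0, 0.0]
wrist_force: [-0.0, -0.4, -3.8]
finger_gap: 0.0161
```

Request:
{"api": "arm_command", "payload": {
  "commands": [
    [[0,0,0,0],[0,0,0,0]]
  ],
  "claw": 0.806
}}

```text
time: 34.85
tcp_pos: [0.4781, -0.0203, 0.1216]
eef_rot: [0.194, 0.981, 0.0, 0.0]
wrist_force: [0.8, -0.4, -4.7]
finger_gap: 0.0162
```

Request:
{"api": "arm_command", "payload": {
  "commands": [
    [[0,0,0,0],[0,0,0,0]]
  ],
  "claw": 0.802
}}

```text
time: 35.05
tcp_pos: [0.4781, -0.0203, 0.1216]
eef_rot: [0.194, 0.981, 0.0, 0.0]
wrist_force: [0.1, -0.5, -4.7]
finger_gap: 0.0164
```

```bash
python3 -c "
from h import *
tray(67.7)"
```

```text
t 35.05 tcp [ 0.4781 -0.0203  0.1216] gap 0.0164 F [ 0.1 -0.5 -4.7]
top steel 1661 tilt_u -12.9 tilt_v -0.5 z@0 0.128 z@.233 0.074 urange [0.043 0.216]
top rusk 1349 tilt_u -41.5 tilt_v 0.7 z@0 0.233 z@.233 0.027 urange [0.058 0.249]
side steel 108 tilt_u -13.3 tilt_v -0.3 z@0 0.125 z@.233 0.07 urange [0.096 0.214]
side rusk 251 tilt_u -9.8 tilt_v -7.7 z@0 0.149 z@.233 0.109 urange [0.056 0.238]
```

Request:
{"api": "arm_command", "payload": {
  "commands": [
    [[0,0,0,0],[0,0,0,0]]
  ],
  "claw": 0.798
}}

```text
time: 35.35
tcp_pos: [0.478, -0.0203, 0.1216]
eef_rot: [0.194, 0.981, 0.0, -0.0]
wrist_force: [0.8, -0.5, -4.2]
finger_gap: 0.017
```

Request:
{"api": "arm_command", "payload": {
  "commands": [
    [[0,0,0,0],[0,0,0,0]]
  ],
  "claw": 0.794
}}

```text
time: 35.55
tcp_pos: [0.4781, -0.0203, 0.1216]
eef_rot: [0.194, 0.981, 0.0, 0.0]
wrist_force: [0.5, -0.4, -3.0]
finger_gap: 0.0177
```

Request:
{"api": "arm_command", "payload": {
  "commands": [
    [[0,0,0,0],[0,0,0,0]]
  ],
  "claw": 0.79
}}

```text
time: 35.75
tcp_pos: [0.4781, -0.0203, 0.1216]
eef_rot: [0.194, 0.981, 0.0, 0.0]
wrist_force: [-0.1, -0.1, -3.6]
finger_gap: 0.0179
```

Request:
{"api": "arm_command", "payload": {
  "commands": [
    [[0,0,0,0],[0,0,0,0]]
  ],
  "claw": 0.786
}}

```text
time: 35.95
tcp_pos: [0.4781, -0.0203, 0.1216]
eef_rot: [0.194, 0.981, 0.0, 0.0]
wrist_force: [0.2, -0.5, -3.5]
finger_gap: 0.0187
```

```bash
python3 -c "
from h import *
tray(67.7)"
```

```text
t 35.95 tcp [ 0.4781 -0.0203  0.1216] gap 0.0187 F [ 0.2 -0.5 -3.5]
top steel 1460 tilt_u -18.4 tilt_v -0.4 z@0 0.126 z@.233 0.048 urange [0.042 0.206]
top rusk 1512 tilt_u -38.6 tilt_v -0.1 z@0 0.208 z@.233 0.022 urange [0.058 0.249]
side steel 33
side rusk 178 tilt_u -14.8 tilt_v -6.9 z@0 0.146 z@.233 0.084 urange [0.068 0.207]
```

Request:
{"api": "arm_command", "payload": {
  "commands": [
    [[0,0,-0.002,0],[0,0,-0.001,0]]
  ],
  "claw": 0.782
}}

```text
time: 36.25
tcp_pos: [0.4782, -0.0203, 0.1248]
eef_rot: [0.194, 0.981, 0.0, 0.0]
wrist_force: [-0.4, 0.0, -2.9]
finger_gap: 0.019
```

Request:
{"api": "arm_command", "payload": {
  "commands": [
    [[0,0,-0.002,0],[0,0,-0.001,0]]
  ],
  "claw": 0.778
}}

```text
time: 36.45
tcp_pos: [0.4782, -0.0203, 0.1279]
eef_rot: [0.194, 0.981, 0.0, 0.0]
wrist_force: [0.7, 0.7, -4.0]
finger_gap: 0.0192
```

Request:
{"api": "arm_command", "payload": {
  "commands": [
    [[0,0,-0.002,0],[0,0,0,0]]
  ],
  "claw": 0.774
}}

```text
time: 36.65
tcp_pos: [0.4783, -0.0203, 0.1299]
eef_rot: [0.194, 0.981, 0.0, 0.0]
wrist_force: [-0.7, -0.2, -3.8]
finger_gap: 0.0189
```

```bash
python3 -c "
from h import *
tray(67.7)"
```

```text
t 36.65 tcp [ 0.4783 -0.0203  0.1299] gap 0.0189 F [-0.7 -0.2 -3.8]
top steel 1300 tilt_u -22.7 tilt_v -0.4 z@0 0.132 z@.233 0.034 urange [0.042 0.197]
top rusk 1670 tilt_u -37.8 tilt_v -0.7 z@0 0.199 z@.233 0.018 urange [0.058 0.249]
side steel 3
side rusk 116 tilt_u -34.6 tilt_v 2.3 z@0 0.184 z@.233 0.023 urange [0.097 0.248]
```

Request:
{"api": "arm_command", "payload": {
  "commands": [
    [[0,0.005,0,0],[0,0.01,0,0],[0,0.015,0,0],[0,-0.01,0,0],[0,-0.012,0,0],[0,-0.006,0,0],[0,-0.002,0,0],[0,0,0,0]]
  ]
}}

```text
time: 37.55
tcp_pos: [0.4779, -0.0209, 0.1297]
eef_rot: [0.194, 0.981, 0.0, 0.0]
wrist_force: [-0.1, -0.3, -4.3]
finger_gap: 0.019
```

```bash
cat > r.py <<'E'
from h import *
t,s=tray(67.7)
# rusk blobs in the top view, bin coordinates from drawer_mid
P=cloud(t);im=t["img"].astype(int);a=np.radians(67.7);yb=np.array([np.cos(a),np.sin(a)]);xb=np.array([np.sin(a),-np.cos(a)])
d=P[...,:2]-np.array([.559,.1734]);X=d@xb;Y=d@yb
hsv=cv2.cvtColor(t["img"],cv2.COLOR_RGB2HSV)
k=(im[...,0]-im[...,2]>40)&(im[...,0]<165)&(np.abs(X)<.1)&(Y>-.25)&(Y<.1)&(P[...,2]>.02)
k=cv2.morphologyEx(k.astype(np.uint8),cv2.MORPH_OPEN,np.ones((3,3)))
n,lab,st,ce=cv2.connectedComponentsWithStats(k)
for i in range(1,n):
    if st[i,4]>60: m=lab==i;print(st[i,4],"px",ce[i].round(0),"x",X[m].mean().round(3),"y",Y[m].mean().round(3),"z",np.median(P[...,2][m]).round(3))
E
python3 r.py
```

```text
t 37.55 tcp [ 0.4779 -0.0209  0.1297] gap 0.019 F [-0.1 -0.3 -4.3]
top steel 1286 tilt_u -24.1 tilt_v -0.4 z@0 0.131 z@.233 0.027 urange [0.041 0.192]
top rusk 1693 tilt_u -37.2 tilt_v 2.4 z@0 0.2 z@.233 0.023 urange [0.081 0.249]
side steel 10
side rusk 168 tilt_u -19.3 tilt_v -2.4 z@0 0.141 z@.233 0.06 urange [0.094 0.199]
261 px [248. 201.] x 0.033 y -0.038 z 0.084
296 px [263. 222.] x -0.006 y -0.102 z 0.113
291 px [237. 223.] x -0.035 y -0.037 z 0.084
76 px [295. 248.] x -0.044 y -0.207 z 0.185
```

Request:
{"api": "arm_command", "payload": {
  "commands": [
    [[0,0.006,0,0],[0,0.012,0,0],[0,0.018,0,0],[0,-0.014,0,0],[0,-0.014,0,0],[0,-0.008,0,0],[0,0,0,0]]
  ]
}}

```text
time: 38.35
tcp_pos: [0.4774, -0.0215, 0.1297]
eef_rot: [0.195, 0.981, -0.0, -0.0]
wrist_force: [0.5, -0.5, -2.7]
finger_gap: 0.0198
```

```bash
python3 r.py
```

```text
t 38.35 tcp [ 0.4774 -0.0215  0.1297] gap 0.0198 F [ 0.5 -0.5 -2.7]
top steel 2027 tilt_u -24.1 tilt_v -0.6 z@0 0.132 z@.233 0.027 urange [0.044 0.195]
top rusk 1074 tilt_u -30.2 tilt_v 12.7 z@0 0.182 z@.233 0.047 urange [0.143 0.249]
side steel 13
side rusk 241 tilt_u -24.7 tilt_v -0.0 z@0 0.157 z@.233 0.05 urange [0.14  0.249]
278 px [230. 194.] x 0.035 y 0.02 z 0.058
488 px [233. 216.] x -0.019 y -0.017 z 0.074
74 px [296. 248.] x -0.044 y -0.208 z 0.185
```

Request:
{"api": "arm_command", "payload": {
  "commands": [
    [[0,0.006,0,0],[0,0.012,0,0],[0,0.018,0,0],[0,-0.014,-0.002,0],[0,-0.016,-0.003,0],[0,-0.01,-0.003,0],[0,0,0,0]]
  ]
}}

```text
time: 39.15
tcp_pos: [0.4765, -0.0247, 0.1381]
eef_rot: [0.195, 0.981, 0.0, 0.0]
wrist_force: [-0.5, 0.2, -2.7]
finger_gap: 0.0193
```

```bash
python3 r.py
```

```text
t 39.15 tcp [ 0.4765 -0.0247  0.1381] gap 0.0193 F [-0.5  0.2 -2.7]
top steel 2100 tilt_u -24.3 tilt_v -0.5 z@0 0.139 z@.233 0.034 urange [0.043 0.192]
top rusk 1042 tilt_u -44.0 tilt_v 7.6 z@0 0.251 z@.233 0.026 urange [0.153 0.249]
side steel 14
side rusk 268 tilt_u -3.2 tilt_v -33.1 z@0 0.087 z@.233 0.074 urange [0.115 0.249]
196 px [225. 192.] x 0.037 y 0.035 z 0.043
311 px [240. 213.] x -0.005 y -0.034 z 0.088
61 px [209. 209.] x -0.024 y 0.056 z 0.045
146 px [210. 217.] x -0.043 y 0.044 z 0.042
89 px [297. 248.] x -0.045 y -0.212 z 0.192
```

Request:
{"api": "arm_command", "payload": {
  "commands": [
    [[0,0.006,-0.002,0],[0,0.012,-0.002,0],[0,0.015,0,0],[0,-0.015,-0.004,0],[0,-0.02,-0.006,0],[0,-0.018,-0.007,0],[0,-0.01,-0.005,0],[0,0,0,0]]
  ]
}}

```text
time: 40.05
tcp_pos: [0.4655, -0.0523, 0.1644]
eef_rot: [0.194, 0.981, 0.0, 0.001]
wrist_force: [0.4, 0.0, -2.4]
finger_gap: 0.0195
```

```bash
python3 r.py
```

```text
t 40.05 tcp [ 0.4655 -0.0523  0.1644] gap 0.0195 F [ 0.4  0.  -2.4]
top steel 2652 tilt_u -23.2 tilt_v -0.7 z@0 0.165 z@.233 0.066 urange [0.04  0.194]
top rusk 788 tilt_u 1.2 tilt_v 0.2 z@0 0.012 z@.233 0.017 urange [0.195 0.25 ]
side steel 10
side rusk 192 tilt_u 21.4 tilt_v 0.2 z@0 -0.036 z@.233 0.055 urange [0.143 0.25 ]
674 px [223. 208.] x -0.008 y 0.02 z 0.047
101 px [309. 253.] x -0.046 y -0.242 z 0.219
```

Request:
{"api": "arm_command", "payload": {
  "commands": [
    [[0,-0.005,-0.02,0],[0,-0.015,-0.015,0],[0,-0.03,0,0],[0,-0.04,0,0],[0,-0.04,0,0],[0,-0.03,0,0],[0,-0.015,0,0],[0,-0.005,0,0]]
  ]
}}

```text
time: 40.95
tcp_pos: [0.3966, -0.219, 0.1982]
eef_rot: [0.195, 0.981, 0.0, -0.0]
wrist_force: [0.2, 0.4, -2.9]
finger_gap: 0.0194
```

Request:
{"api": "arm_command", "payload": {
  "commands": [
    [[0,0,0,0],[0,0,0,0],[0,0,0,0]]
  ],
  "claw": 1,
  "force": 70
}}

```text
time: 41.25
tcp_pos: [0.3971, -0.2173, 0.1985]
eef_rot: [0.193, 0.981, 0.0, -0.0]
wrist_force: [-0.3, 0.4, -3.2]
finger_gap: 0.0119
```

```bash
cat >> r.py <<'E'
cv2.imwrite("pics/h.png",np.hstack([cv2.resize(t["img"][140:280,160:440],(500,250)),cv2.resize(s["img"][130:310,180:360],(250,250))])[:,:,::-1])
E
python3 r.py
```

```text
t 41.25 tcp [ 0.3971 -0.2173  0.1985] gap 0.0119 F [-0.3  0.4 -3.2]
top steel 4494 tilt_u -3.3 tilt_v -0.4 z@0 0.199 z@.233 0.186 urange [0.024 0.228]
top rusk 0
side steel 1388 tilt_u -3.4 tilt_v -0.3 z@0 0.197 z@.233 0.183 urange [0.045 0.225]
side rusk 0
697 px [223. 208.] x -0.008 y 0.021 z 0.047
```

View pics/h.png

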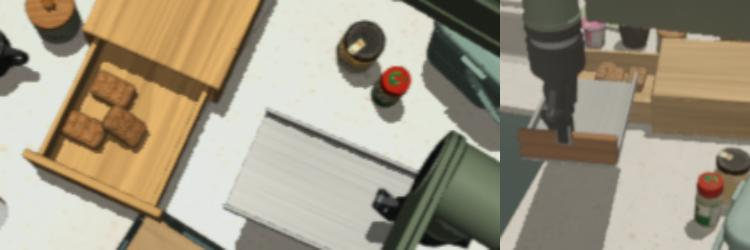

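Request:
{"api": "arm_command", "payload": {
  "commands": [
    [[0,0,0.02,0],[0,0,0.04,0],[0,0,0.04,0],[0,0,0.035,0],[0,0,0.025,0],[0,0,0.012,0],[0,0,0.006,0],[0,0,0,0]]
  ]
}}

```text
time: 42.15
tcp_pos: [0.3967, -0.2179, 0.0202]
eef_rot: [0.194, 0.981, 0.0, -0.0]
wrist_force: [0.1, 0.4, -2.6]
finger_gap: 0.0121
```

Request:
{"api": "arm_command", "payload": {
  "commands": [
    [[0,0,0.005,0],[0,0,0.004,0],[0,0,0,0]]
  ],
  "force": 30
}}

```text
time: 42.45
tcp_pos: [0.3973, -0.2185, 0.0119]
eef_rot: [0.194, 0.981, 0.0, 0.001]
wrist_force: [0.2, -0.1, -0.3]
finger_gap: 0.012
```

```bash
python3 r.py
```

```text
t 42.45 tcp [ 0.3973 -0.2185  0.0119] gap 0.012 F [ 0.2 -0.1 -0.3]
top steel 3233 tilt_u -1.7 tilt_v 0.1 z@0 0.013 z@.233 0.006 urange [0.023 0.229]
top rusk 0
side steel 1330 tilt_u -1.8 tilt_v -0.1 z@0 0.011 z@.233 0.003 urange [0.05  0.224]
side rusk 0
660 px [223. 208.] x -0.008 y 0.019 z 0.047
```

Request:
{"api": "arm_command", "payload": {
  "commands": [
    [[0,0,0.003,0],[0,0,0.003,0],[0,0,0,0]]
  ]
}}

```text
time: 42.85
tcp_pos: [0.3966, -0.2182, 0.0053]
eef_rot: [0.194, 0.981, 0.0, -0.0]
wrist_force: [-0.2, -0.7, 0.6]
finger_gap: 0.0119
```

Request:
{"api": "arm_command", "payload": {
  "commands": [
    [[0,0,0,0],[0,0,0,0],[0,0,0,0],[0,0,0,0],[0,0,-0.02,0],[0,0,-0.04,0],[0,0,-0.045,0],[0,0,-0.045,0],[0,0,-0.03,0],[0,0,0,0]]
  ],
  "claw": 0.5
}}

```text
time: 43.85
tcp_pos: [0.3992, -0.2197, 0.1901]
eef_rot: [0.194, 0.981, -0.002, 0.005]
wrist_force: [0.1, -0.9, 0.4]
finger_gap: 0.0425
```

```bash
python3 - <<'E'
from h import *
t,s=tray(67.7)
P=cloud(t);a=np.radians(67.7);yb=np.array([np.cos(a),np.sin(a)]);xb=np.array([np.sin(a),-np.cos(a)])
d=P[...,:2]-np.array([.559,.1734]);X=d@xb;Y=d@yb
k=(P[...,2]>.085)&(P[...,2]<.115)&(np.abs(Y)<.12)&(X<-.05)&(X>-.17)&(t["depth"]>0)
print("front X",np.percentile(X[k],[2,50,98]).round(4),"Y",np.percentile(Y[k],[2,98]).round(3))
E
```

```text
t 43.85 tcp [ 0.3992 -0.2197  0.1901] gap 0.0425 F [ 0.1 -0.9  0.4]
top steel 2859 tilt_u 0.0 tilt_v 0.1 z@0 0.006 z@.233 0.006 urange [0.023 0.231]
top rusk 1
side steel 1254 tilt_u -0.0 tilt_v 0.0 z@0 0.004 z@.233 0.004 urange [0.025 0.228]
side rusk 0
front X [-0.1165 -0.1099 -0.1026] Y [-0.106  0.108]
```

Request:
{"api": "arm_command", "payload": {
  "commands": [
    [[0.016,0.038,0,0],[0.016,0.038,0,0],[0.016,0.038,0,0],[0.016,0.038,0,0],[0.016,0.038,0,0],[0.016,0.038,0,0],[0.016,0.038,0,0],[0.016,0.038,0,0],[0.016,0.038,0,0],[0.016,0.038,0,0]]
  ],
  "claw": 1
}}

```text
time: 44.95
tcp_pos: [0.3917, 0.1952, 0.1838]
eef_rot: [0.194, 0.981, -0.001, -0.001]
wrist_force: [0.9, -0.7, -0.1]
finger_gap: -0.0003
```

Request:
{"api": "arm_command", "payload": {
  "commands": [
    [[0.016,0.045,0,0],[0,0,0.02,0],[0,0,0.04,0],[0,0,0.04,0],[0,0,0.04,0],[0,0,0.025,0],[0,0,0,0]]
  ]
}}

```text
time: 45.65
tcp_pos: [0.3913, 0.2394, 0.0162]
eef_rot: [0.194, 0.981, -0.004, -0.004]
wrist_force: [-1.1, 0.8, -0.3]
finger_gap: 0.0001
```

Request:
{"api": "arm_command", "payload": {
  "commands": [
    [[-0.015,0,-0.008,0],[-0.02,0,-0.008,0],[-0.01,0,0,0],[-0.01,0,0,0],[-0.015,0,0,0],[-0.02,0,0,0],[-0.02,0,0,0],[-0.02,0,0,0],[-0.02,0,0,0],[-0.02,0,0,0]]
  ]
}}

```text
time: 46.65
tcp_pos: [0.5533, 0.1763, 0.0366]
eef_rot: [0.194, 0.981, -0.0, -0.001]
wrist_force: [-2.0, 1.2, 1.0]
finger_gap: 0.0004
```

Request:
{"api": "arm_command", "payload": {
  "commands": [
    [[-0.02,0,0,0],[-0.015,0,0,0],[-0.01,0,0,0],[0,0,0,0]]
  ]
}}

```text
time: 47.05
tcp_pos: [0.5958, 0.1593, 0.0364]
eef_rot: [0.194, 0.981, 0.0, 0.001]
wrist_force: [-0.2, 0.1, 0.4]
finger_gap: -0.0003
```

```bash
cat > d.py <<'E'
from h import *
from workcell import status,cams
st=status.read_state();a=np.radians(67.7);xb=np.array([np.sin(a),-np.cos(a)]);yb=np.array([np.cos(a),np.sin(a)])
d=st["tcp_pos"][:2]-[.559,.1734];print(st["time"],"tcp X",(d@xb).round(4),"Y",(d@yb).round(4),"z",st["tcp_pos"][2].round(4),"F",st["wrist_force"].round(1))
t=cams.read_camera("top");P=cloud(t);d=P[...,:2]-np.array([.559,.1734]);X=d@xb;Y=d@yb
k=(P[...,2]>.08)&(P[...,2]<.1)&(np.abs(Y)<.105)&(np.abs(Y)>.06)&(X<.1)&(X>-.17)&(t["depth"]>0)
print("front X",np.percentile(X[k],[2,50,98]).round(4) if k.any() else None)
E
python3 d.py
```

```text
47.05 tcp X 0.0394 Y 0.0009 z 0.0364 F [-0.2  0.1  0.4]
front X [0.0518 0.0574 0.0967]
```

Request:
{"api": "arm_command", "payload": {
  "commands": [
    [[-0.006,0,0,0],[-0.006,0,0,0],[-0.006,0,0,0],[-0.006,0,0,0],[-0.004,0,0,0],[0,0,0,0]]
  ]
}}

```text
time: 47.7
tcp_pos: [0.6213, 0.1491, 0.0366]
eef_rot: [0.194, 0.981, 0.0, 0.001]
wrist_force: [-0.5, 0.4, 0.2]
finger_gap: 0.0003
```

```bash
python3 d.py
```

```text
47.7 tcp X 0.0669 Y 0.0012 z 0.0366 F [-0.5  0.4  0.2]
front X [0.0775 0.0853 0.0983]
```

Request:
{"api": "arm_command", "payload": {
  "commands": [
    [[-0.003,0,0,0],[-0.003,0,0,0],[-0.003,0,0,0],[0,0,0,0]]
  ]
}}

```text
time: 48.15
tcp_pos: [0.624, 0.148, 0.0368]
eef_rot: [0.194, 0.981, 0.001, -0.005]
wrist_force: [-13.2, 6.7, 7.3]
finger_gap: 0.0001
```

```bash
python3 d.py
```

```text
48.15 tcp X 0.0698 Y 0.0012 z 0.0368 F [-13.2   6.7   7.3]
front X [0.0805 0.0882 0.098 ]
```

Request:
{"api": "arm_command", "payload": {
  "commands": [
    [[-0.003,0,0,0],[0,0,0,0]]
  ]
}}

```text
time: 48.4
tcp_pos: [0.6238, 0.148, 0.0369]
eef_rot: [0.195, 0.981, 0.001, -0.008]
wrist_force: [-19.1, 10.4, 10.9]
finger_gap: -0.0001
```

Request:
{"api": "arm_command", "payload": {
  "commands": [
    [[0.01,0,0,0],[0.02,0,0,0],[0.03,0,0,0],[0.03,0,-0.02,0],[0,0,-0.04,0],[0,0,-0.04,0],[0,0,-0.04,0],[0,0,0,0],[0,0,0,0]]
  ]
}}

```text
time: 49.3
tcp_pos: [0.5492, 0.179, 0.1779]
eef_rot: [0.194, 0.981, 0.001, 0.002]
wrist_force: [-0.0, 0.4, 0.4]
finger_gap: 0.0001
```

```bash
python3 d.py; python3 - <<'E'
from h import *
from workcell import cams
t=cams.read_camera("top");s=cams.read_camera("side");P0=cloud(np.load("pics/top0.npz"));P=cloud(t)
for n,(u,v) in dict(spice=(380,185),short=(362,160),tub=(137,203),mug=(150,165),can=(188,145)).items():
    a,b=[np.nanmedian(p[v-12:v+13,u-12:u+13].reshape(-1,3)[p[v-12:v+13,u-12:u+13].reshape(-1,3)[:,2]>.05],axis=0) for p in (P0,P)]
    print(n,a.round(3),b.round(3))
a=np.radians(67.7);u=np.array([np.cos(a),np.sin(a)]);v=np.array([np.sin(a),-np.cos(a)])
d=P[...,:2]-[.397,-.218];L0,L1=d@u,d@v;k=(L0>.02)&(L0<.22)&(abs(L1)<.065)&(t["depth"]>0);print("tray floor z",np.percentile(P[...,2][k],[5,50,95]).round(3))
cv2.imwrite("pics/i.png",np.hstack([cv2.resize(t["img"][60:300,110:440],(495,360)),cv2.resize(s["img"][120:320,180:350],(305,360))])[:,:,::-1])
E
```

```text
49.3 tcp X -0.0112 Y 0.0015 z 0.1779 F [-0.   0.4  0.4]
front X [0.0804 0.0858 0.0967]
spice [ 0.623 -0.23   0.104] [ 0.623 -0.229  0.105]
short [ 0.689 -0.184  0.098] [ 0.689 -0.185  0.098]
tub [0.562 0.428 0.071] [0.562 0.428 0.071]
mug [0.682 0.393 0.088] [0.683 0.394 0.087]
can [0.725 0.294 0.093] [0.58  0.233 0.544]
tray floor z [0.    0.006 0.011]
```

View pics/i.png

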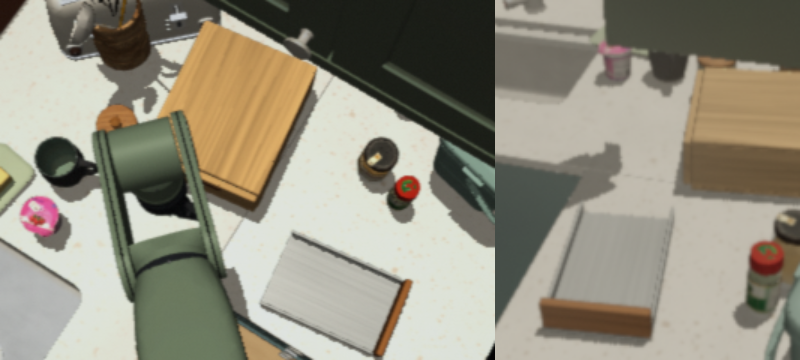

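The last picture shows the drawer shut at (245,190), the empty tray flat at (335,293) with no rusks outside, and the bystanders standing. The canister at (117,118) is partly hidden by the arm. I'll hand in.

```bash
python3 -c "
from workcell import env,status
print(env.hand_in(), status.read_state()['time'])"
```

```text
the job is handed in; nothing more can be done
the job is handed in; nothing more can be done
```

The job is handed in at about 49 s. All three rusks are in the drawer, the empty tray is back flat on the worktop, and the drawer is pushed fully home. One brief contact force came very close to or over the 40 N limit.

**How the tipping was done:** the moves offer no tilt of the tool. I held the tray by its grip over the drawer, loosened the pinch a little at a time until the tray hung about 24° lip-down, and nudged it so the rusks slid off. The lip was roughly 25 mm above the drawer floor for the first two rusks and somewhat higher for the third.

**Last checks:**
- **Rusks:** all three lay flat in the drawer before it was closed.
- **Tray:** it lies flat, with a measured tilt of 0.0°, and is released.
- **Drawer:** it held about 24 N against its end stop, well above the 7 N catch. The panel had not moved when measured again after I backed off.
- **Bystanders:** the spice jar, short jar, tub and mug measured within about 1 mm of where they started. The canister was partly hidden by the arm, so I only saw it standing in the last picture; its position was not measured.

**What went wrong:**
- **First grasp missed:** the fingertips sit about 35–40 mm higher than the reported TCP.
- **Tray slipped out three times:** while tipping, its grip end fell to the worktop from roughly 10–15 cm or less, leaving it leaning on the drawer wall. The rusks stayed on it each time.
- **Contact force near the limit:** during one re-grasp I saw a wrist force of about 43 N (41 N upward). It was probably a gripper knuckle on a rusk. If that counts as the gripper's body pressing, it is over the 40 N limit.

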